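# Pack the feeder spares

## Robot

A 6-joint arm with a two-finger parallel gripper is mounted at the origin on the work surface. World frame = base frame: x ahead of the robot, y to its left, z up, the work surface at z = 0. Lengths are in mm, angles in rad, forces in N, time in s.
With the tool pointing down it reaches from about 350 to 775 mm from the base axis. Payload 7.3 kg.
Tool frame: the origin (TCP) lies at the very end of the fingers, on their centre line; the grasp point (between the pads) lies 19 mm behind it (bot.grip_point_offset is the distance from the TCP to the grasp point, in mm); z points along the fingers, y is the line along which they close (so a half turn about z gives the same grasp; the last joint's range is limited). The gripper opens to 92 mm and grips with 3 to 60 N. Pads are 19 mm wide; open, the fingers measure 130 mm over their backs; the gripper's body (75 mm by 190 mm) begins 47 mm behind the grasp point.
Start: joints at [-1.351, 0.342, 1.524, -0, 1.275, -0.146], TCP at [187.814, -490.276, 226.741] pointing down, gripper open.
Joint ranges: [-2.53, 2.53], [-0.77, 2.02], [0.04, 2.7], [-1, 4.14], [0.28, 2.66], [-3.11, 3.11]. Speed limits (rad/s): [2.57, 2.57, 3.14, 3.14, 3.14, 3.14].

## Interface

Orientations are given as [roll, pitch, yaw] about the fixed x, y, z axes, in that order (R = Rz(yaw) Ry(pitch) Rx(roll)).
In Python, from plant import bot gives the robot as it stands. The module is installed in compiled form; this text tells all that it offers.
- The arm moves only by the shell command python3 -m jog 'ROWS' [OPENING]. ROWS is JSON, a list of rows, each a list of 6 numbers: the shift along the tool's x, y, z in mm, then the turn, a rotation vector about the tool's x, y, z in rad. In form: [[dx, dy, dz, rx, ry, rz], ...]. A call has 1 to 12 rows; each row shifts and turns the commanded pose from where the row before left it, along the tool's axes as they then stand; what a row does not reach is not made up. A row lasts 1/10 s, in which the tool goes at most 50 mm and 8.59 degrees, less where a joint would pass 70% of its speed; a pose out of reach is approached as far as the arm can. A call with a gripper value outside its range is refused whole. OPENING is the opening in per cent of the stroke, from 0 (shut) to 100 (fully open), set as the call begins (- or left out, the last holds). The fingers move at their own pace and stop on an object; the grip force is fixed at half the most. Time passes only in rows, so rows that do not move let the fingers close. It gives the time, the measured TCP pose, the force, the opening and the grip force at its end, in the units of the state.
- bot.get_obs(): the state, without advancing time (a new reading comes with each control period).
- bot.capture(name): name is "side" or "top"; returns the picture (384x512x3 uint8, red, green, blue); there is no depth.
- bot.camera_model(name): a dict with "fx", "fy", "cx", "cy" (pixels), "position" and "orientation" of the camera in the world. Camera axes: x right, y down, z forward; pixel columns grow to the right and rows downward; lengths in mm; the calibration is good to about 2 mm. A picture is of the moment at which its call begins. camera_model takes no time and is no camera call.
- bot.close_job(): hands the job in; it is judged then, once.
Trained networks look in the newest picture that a camera, given by its name, has taken for a name from the list of things; names that differ only in an ending like _2 or _b are one class to them, and where a whole thing is asked for, a point or a joint stands for the part that bears it (a point fixed in the world has none). Each returns a list of dicts, best first, with "p" (0 to 1); they miss things now and then, are a little off and sometimes report something else, mostly with a low value. They report only what shows in the picture. A call takes as long as a camera call.
- bot.outline_of(target, camera): "mask" (384x512 bool, what is visible of it) and "pixel" ([column, row] in pixels, amid what is visible of it).
The state is a dict: "time": time; "joint_positions": joint angles; "dq": joint speeds; "tau": joint torques, N m; "tool_pos": TCP position; "tcp_rot": TCP orientation; "contact_force": force on the tool from outside, world axes, zero at the start; "moment": the same for the moment, N m; "grip_width": finger opening in mm; "finger_force": force on a finger pad.
Only numpy, scipy, OpenCV 4.12 (cv2) and the standard library are available. Lean on these libraries where they do the work, as an engineer would, in place of code of your own. Each camera call takes 0.05 s, during which the arm holds its last target. There are 200 camera calls.

## Task

Pack the feeder spares on the storage board. Stack all the flanged hubs in two columns centred on the two round marks, alternating spigot up and spigot down both from each hub to the next in a column and from one column to its neighbour, so that the flanges interleave; do not turn any hub over, they already lie the right ways. Stack all the steel plates in one square pile on the painted rectangle, lengthwise with it, and leave the tools, tin and glue bottle where they are.

Things in the scene. Friction and masses are not known exactly. Their poses are not given: they have to be found in the camera images.
- board: fixed plywood storage board, 130 mm (x) x 300 mm (y) x 12 mm, lying flat on the bench. Origin: centre of its underside; its two round marks and one painted rectangle lie along its y axis.
- mark_a (a point): centre of a dark painted disc, 34 mm in diameter, on the storage board's top face (12 mm above the bench), 100 mm from the board's middle towards its +y end; axes are the board's.
- mark_b (a point): centre of the second such disc, 54 mm from mark_a, 46 mm from the board's middle on the same side, also on the top face. Two hubs lying flange down cannot stand on both discs; one flange down and one spigot down fit, flanges overlapping, 5 mm free between flange rim and spigot.
- mark_p (a point): centre of the dark painted rectangle outline (about 100 x 60 mm, long side along the board's x) on the board's top face, 85 mm from the board's middle towards its -y end: the place of the plate pile.
- up1: aluminium hat-shaped hub: flange 64 mm across, 10 mm thick, with a central spigot 34 mm across, 26 mm long; 36 mm in all, 0.15 kg; dark bore and bolt holes are marks only. Lies spigot up. Origin: centre of the flange's flat face, its underside, z up along the axis. Two or three of these three are there.
- up2: aluminium hat-shaped hub: flange 64 mm across, 10 mm thick, with a central spigot 34 mm across, 26 mm long; 36 mm in all, 0.15 kg; dark bore and bolt holes are marks only. Lies spigot up. Origin: centre of the flange's flat face, its underside, z up along the axis. Two or three of these three are there.
- up3: aluminium hat-shaped hub: flange 64 mm across, 10 mm thick, with a central spigot 34 mm across, 26 mm long; 36 mm in all, 0.15 kg; dark bore and bolt holes are marks only. Lies spigot up. Origin: centre of the flange's flat face, its underside, z up along the axis. Two or three of these three are there.
- down1: aluminium hat-shaped hub: flange 64 mm across, 10 mm thick, with a central spigot 34 mm across, 26 mm long; 36 mm in all, 0.15 kg; dark bore and bolt holes are marks only. Stands spigot down, flange on top. Origin: centre of the spigot's end face, its underside, z up; flange 26 to 36 mm above it. Two or three of these three are there.
- down2: aluminium hat-shaped hub: flange 64 mm across, 10 mm thick, with a central spigot 34 mm across, 26 mm long; 36 mm in all, 0.15 kg; dark bore and bolt holes are marks only. Stands spigot down, flange on top. Origin: centre of the spigot's end face, its underside, z up; flange 26 to 36 mm above it. Two or three of these three are there.
- down3: aluminium hat-shaped hub: flange 64 mm across, 10 mm thick, with a central spigot 34 mm across, 26 mm long; 36 mm in all, 0.15 kg; dark bore and bolt holes are marks only. Stands spigot down, flange on top. Origin: centre of the spigot's end face, its underside, z up; flange 26 to 36 mm above it. Two or three of these three are there.
- plate1: flat dark steel plate 90 x 50 x 12 mm, about 0.4 kg, with two dark bolt holes (marks only). Origin: centre of its underside, x along the 90 mm side, y along the 50 mm side, z up. Two or three of these three are there.
- plate2: flat dark steel plate 90 x 50 x 12 mm, about 0.4 kg, with two dark bolt holes (marks only). Origin: centre of its underside, x along the 90 mm side, y along the 50 mm side, z up. Two or three of these three are there.
- plate3: flat dark steel plate 90 x 50 x 12 mm, about 0.4 kg, with two dark bolt holes (marks only). Origin: centre of its underside, x along the 90 mm side, y along the 50 mm side, z up. Two or three of these three are there.
- tin: bystander: small closed steel tin, 48 mm in diameter, 45 mm high, among the hubs; origin: centre of its underside.
- chisel1: bystander: chisel lying on the bench beyond the board, 240 mm long, wooden handle; origin on the bench near its middle, x towards the blade.
- chisel2: bystander: a second such chisel, nearer the right.
- mallet: bystander: brass mallet lying at the right, 235 mm long; origin on the bench near its middle, x towards the head.
- glue: bystander: white glue bottle, 60 mm in diameter, 150 mm high, standing at the left; origin: centre of its underside.

How it is judged:
By the outcome, as a careful person would: the job done as asked, in the order asked, and still so for the second after the job is handed in, with the robot touching nothing.
Of up1, up2, up3 only 2 to 3 are there at a start; the rules pass over those that are not, and their reading is None.
Of down1, down2, down3 only 2 to 3 are there at a start; the rules pass over those that are not, and their reading is None.
Of plate1, plate2, plate3 only 2 to 3 are there at a start; the rules pass over those that are not, and their reading is None.
At some moment in a run one of plate1, plate2, plate3 may be knocked a few centimetres aside while the robot is not near it.
It also fails if it takes over 210 s, if anything falls off the work surface, if the arm or the gripper's body presses on something with over 40 N, if the wrist force passes 120 N, or if a joint passes its speed limit or range.

## Working session

There is one attempt and no reset: what is moved stays moved. The work goes in short steps, Python scripts to look and compute and a shell command to move; the robot and the scene stay as the last step left them, time stands still between calls to the robot, and variables do not carry over. Pictures are saved under pics/ and viewed, at most 16 in all, crops included, and the job is handed in when it is done.

```bash
mkdir -p pics
python3 - <<'E'
from plant import bot
import cv2
o=bot.get_obs(); print(o)
for n in("top","side"):
    print(n,bot.camera_model(n)); cv2.imwrite(f"pics/{n}0.png",bot.capture(n)[:,:,::-1])
for t in["up1","down1","plate1","tin","board","mark_a","mark_p","glue"]:
  for n in("top","side"):
    print(t,n,[(round(d["p"],2),[round(float(v)) for v in d["pixel"]],int(d["mask"].sum())) for d in bot.outline_of(t,n)])
E
```

```text
{'time': 0.0, 'joint_positions': array([-1.35098796e+00,  3.42687295e-01,  1.52501322e+00, -6.57069023e-06,
        1.27538702e+00, -1.46037396e-01]), 'dq': array([-9.57475556e-04, -2.76874325e-03,  3.18592757e-06,  6.89734163e-04,
        3.22115311e-04,  5.89047134e-06]), 'tau': array([-2.00784125e-03, -4.31250823e+01, -2.44222015e+01,  7.15545123e-02,
        5.58232516e-02, -1.10853248e-04]), 'tool_pos': array([ 187.72494212, -489.85901912,  226.06467072]), 'tcp_rot': array([-3.14011277e+00, -2.11316979e-04,  3.65847529e-01]), 'contact_force': array([ 0.33915316,  0.25528231, -0.047961  ]), 'moment': array([ 0.02555873, -0.01186322,  0.02308352]), 'finger_force': 0.0, 'grip_width': 91.91178821968866}
top {'fx': 358.4418963037779, 'fy': 358.4418963037779, 'cx': 255.98334086017957, 'cy': 188.58117981179956, 'position': array([ 409.04400965,  -55.56820622, 1245.3056229 ]), 'orientation': array([-2.99122478, -0.00603128, -1.5540698 ])}
side {'fx': 399.6594650692299, 'fy': 399.6594650692299, 'cx': 255.57994605161906, 'cy': 191.80498213645444, 'position': array([ 288.38698467,  985.610
[... 222 characters left out ...]
1, [160, 209], 294), (0.8, [125, 244], 331), (0.72, [158, 244], 291), (0.21, [317, 252], 422)]
down1 side [(0.78, [280, 301], 338), (0.69, [286, 270], 318), (0.62, [246, 263], 315)]
plate1 top [(0.73, [318, 251], 387), (0.56, [318, 178], 423), (0.48, [203, 136], 420)]
plate1 side [(0.75, [318, 169], 228), (0.58, [258, 157], 177)]
tin top [(0.52, [124, 215], 204)]
tin side [(0.65, [246, 297], 281)]
board top [(0.82, [243, 216], 3287)]
board side [(0.73, [275, 206], 2149)]
mark_a top [(0.72, [243, 213], 3284)]
mark_a side [(0.86, [275, 206], 2057)]
mark_p top [(0.72, [243, 213], 3284)]
mark_p side [(0.86, [275, 206], 2057)]
glue top [(0.68, [101, 170], 459)]
glue side [(0.97, [191, 302], 687)]
```

View pics/top0.png

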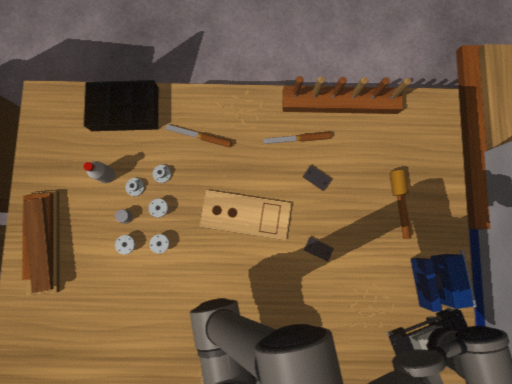

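View pics/side0.png

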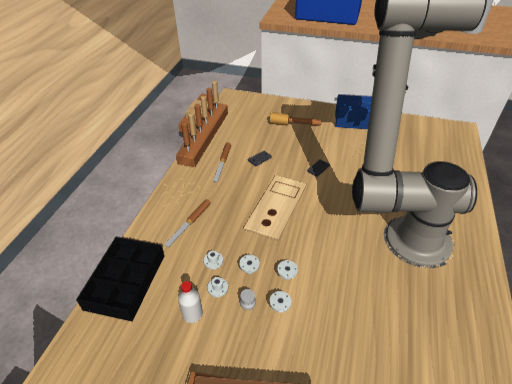

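Both pictures agree: 2 hubs lie spigot up (top image 161,173 and 135,186) and 3 lie spigot down (158,208; 124,244; 159,243). There are 2 plates (318,177 and 318,249), and the board's discs are at about 217,210 and 232,212. I'll fit model silhouettes to the masks.

```bash
cat > h.py <<'E'
import numpy as np,cv2
from scipy.spatial.transform import Rotation as Ro
from scipy.optimize import minimize
from plant import bot
def proj(n,P):
    m=bot.camera_model(n);R=Ro.from_euler('xyz',m["orientation"]).as_matrix()
    c=(np.asarray(P,float)-m["position"])@R
    return np.c_[m["fx"]*c[:,0]/c[:,2]+m["cx"],m["fy"]*c[:,1]/c[:,2]+m["cy"]]
def ray(n,px,z):
    m=bot.camera_model(n);R=Ro.from_euler('xyz',m["orientation"]).as_matrix()
    d=R@[(px[0]-m["cx"])/m["fx"],(px[1]-m["cy"])/m["fy"],1.];p=m["position"]
    return (p+d*(z-p[2])/d[2])[:2]
def cyl(r,z0,z1):
    a=np.linspace(0,2*np.pi,40);return np.r_[np.c_[r*np.cos(a),r*np.sin(a),0*a+z0],np.c_[r*np.cos(a),r*np.sin(a),0*a+z1]]
def box(a,b,z0,z1): return np.array([[i*a/2,j*b/2,k] for i in(-1,1) for j in(-1,1) for k in(z0,z1)])
M={"up":[cyl(32,0,10),cyl(17,0,36)],"down":[cyl(32,26,36),cyl(17,0,36)],"plate":[box(90,50,0,12)],"board":[box(130,300,0,12)],"tin":[cyl(24,0,45)]}
def sil(n,kind,q,z0=0):
    S=8;im=np.zeros((384*S//2,512*S//2),np.uint8);S=4
    c,s=np.cos(q[2]),np.sin(q[2])
    for P in M[kind]:
        W=np.c_[q[0]+c*P[:,0]-s*P[:,1],q[1]+s*P[:,0]+c*P[:,1],P[:,2]+z0]
        h=cv2.convexHull(((proj(n,W)+.5)*S).astype(np.float32)).astype(np.int32)
        cv2.fillConvexPoly(im,h,255)
    return cv2.resize(im,(512,384),interpolation=cv2.INTER_AREA)/255.
def fit(n,kind,mask,q0,z0=0,yaw=True):
    f=lambda v:-np.minimum(s:=sil(n,kind,(v[0],v[1],v[2]/50 if yaw else 0),z0),mask).sum()/np.maximum(s,mask).sum()
    x0=np.array([q0[0],q0[1],(q0[2] if len(q0)>2 else 0)*50])
    r=minimize(f,x0,method="Nelder-Mead",options=dict(initial_simplex=[x0,x0+[12,0,0],x0+[0,12,0],x0+[0,0,12]],xatol=.2,fatol=1e-4))
    return np.round([r.x[0],r.x[1],r.x[2]/50],2),round(-r.fun,2)
def near(n,t,xy,z=15,rad=45):
    "detections of class t near xy"
    return [d for d in bot.outline_of(t,n) if np.hypot(*(ray(n,d["pixel"],z)-xy))<rad]
E
python3 - <<'E'
from h import *
for n in("top","side"):
    bot.capture(n)
    for t in["board","up1","down1","plate1","tin"]:
        k=t.rstrip("123")
        for d in bot.outline_of(t,n):
            A=d["mask"].sum()
            if d["p"]<.15 or (t!="board" and A>700): continue
            xy=ray(n,d["pixel"],12)
            best=max((fit(n,k,d["mask"],(*xy,y)) for y in ((0,.6,-.6,1.5) if k=="plate" else (0,.25) )),key=lambda r:r[1]) if k in("plate","board") else fit(n,k,d["mask"],xy,yaw=False)
            print(n,t,round(d["p"],2),np.round(d["pixel"]),*best)
im=bot.capture("top")[...,::-1];cv2.imwrite("pics/crop.png",cv2.resize(im[150:270,90:350],None,fx=3,fy=3,interpolation=cv2.INTER_CUBIC))
E
```

```text
top board 0.56 [244. 214.] [ 5.0551e+02 -2.2010e+01 -1.3000e-01] 0.95
top up1 0.81 [162. 174.] [ 6.4537e+02  2.7474e+02 -1.2000e-01] 0.94
top up1 0.54 [135. 186.] [5.9716e+02 3.6630e+02 4.0000e-02] 0.95
top down1 0.86 [124. 245.] [3.9752e+02 3.7614e+02 1.3000e-01] 0.91
top down1 0.8 [158. 208.] [5.2179e+02 2.7444e+02 8.0000e-02] 0.89
top down1 0.65 [160. 242.] [4.0109e+02 2.6208e+02 4.0000e-02] 0.87
top plate1 0.78 [315. 252.] [ 392.85 -273.47    1.14] 0.92
top plate1 0.58 [307. 138.] [ 791.02 -268.13    2.03] 0.36
top plate1 0.56 [319. 178.] [ 640.92 -270.99    0.99] 0.89
top tin 0.75 [122. 214.] [4.9236e+02 3.8909e+02 1.9000e-01] 0.88
side board 0.59 [274. 206.] [ 5.079e+02 -2.914e+01 -1.400e-01] 0.96
side up1 0.77 [217. 287.] [5.9946e+02 3.6171e+02 1.0000e-02] 0.93
side up1 0.63 [279. 301.] [4.0295e+02 3.5684e+02 1.3000e-01] 0.87
side up1 0.62 [212. 257.] [6.4639e+02 2.6929e+02 3.0000e-02] 0.95
side down1 0.85 [289. 271.] [ 4.0604e+02  2.5800e+02 -5.0000e-02] 0.89
side plate1 0.55 [260. 159.] [ 641.75 -276.7     1.  ] 0.91
side plate1 0.49 [316. 168.] [ 393.51 -281.3     1.21] 0.74
side plate1 0.4 [191. 221.] [777.5   91.76   1.62] 0.35
side tin 0.68 [247. 299.] [494.48 386.75  -0.  ] 0.82
```

View pics/crop.png

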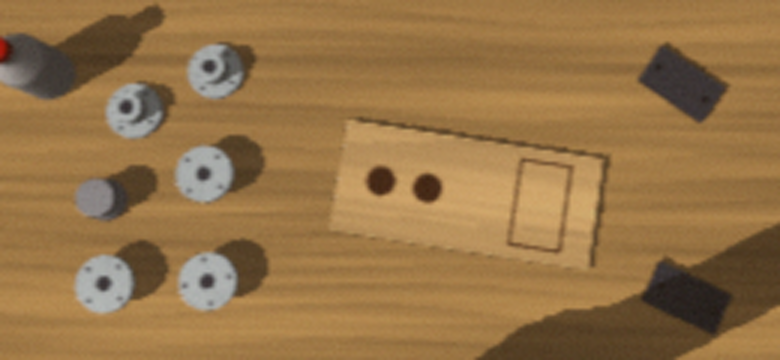

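The crop shows the discs at about (216.7,210) and (232.3,212.7) in full-picture pixels. The top and side fits differ by about 6 mm in y, so I'll use the average and calibrate by gripping the first hub. Next I check the glue and marks, and turn the tool to the board's direction.

```bash
cat >> h.py <<'E'
def go(x,y,z,yaw=None):
    "print shift in tool axes (tool down) from the present pose, and turn about tool z"
    o=bot.get_obs();p=o["tool_pos"];w=o["tcp_rot"][2];c,s=np.cos(w),np.sin(w)
    d=np.array([x,y,z])-p
    print("pos",np.round(p,1),"yaw",round(w,3),"tool d",np.round([c*d[0]+s*d[1],s*d[0]-c*d[1],-d[2]],1),"rz",None if yaw is None else round((w-yaw+np.pi)%(2*np.pi)-np.pi,3),"w",round(o["grip_width"],1),"F",np.round(o["contact_force"],1))
E
python3 - <<'E'
from h import *
print("a",ray("top",(216.7,210),12),"b",ray("top",(232.3,212.7),12))
M["glue"]=[cyl(30,0,110),cyl(9,110,150)]
for n in("top","side"):
    bot.capture(n)
    for d in bot.outline_of("glue",n)[:1]: print(n,fit(n,"glue",d["mask"],ray(n,d["pixel"],60),yaw=False))
E
python3 -m jog '[[0,0,0,0,0,-0.134],[0,0,0,0,0,-0.134],[0,0,0,0,0,-0.134],[0,0,0,0,0,-0.134],[0,0,0,0,0,-0.134],[0,0,0,0,0,-0.134],[0,0,0,0,0,-0.134],[0,0,0,0,0,-0.134]]' 70
python3 -c "
from h import *
go(646,272,150,1.436)"
```

```text
a [518.96400135  74.24496949] b [510.57591405  20.25900243]
top (array([6.3923e+02, 4.7031e+02, 1.6000e-01]), np.float64(0.91))
side (array([6.4113e+02, 4.6274e+02, 1.2000e-01]), np.float64(0.88))
time: 2.55
tool_pos: [187.8, -490.3, 226.7]
tcp_rot: [3.142, 0.0, 1.443]
contact_force: [-0.3, 0.4, 0.1]
grip_width: 64.4
finger_force: 0.0
pos [ 187.8 -490.3  226.7] yaw 1.443 tool d [814.3 357.5  76.7] rz 0.007 w 64.4 F [-0.3  0.4  0.1]
```

```bash
python3 -m jog '[[45.2,19.9,0,0,0,0],[45.2,19.9,0,0,0,0],[45.2,19.9,0,0,0,0],[45.2,19.9,0,0,0,0],[45.2,19.9,0,0,0,0],[45.2,19.9,0,0,0,0],[45.2,19.9,0,0,0,0],[45.2,19.9,0,0,0,0],[45.2,19.9,0,0,0,0],[45.2,19.9,0,0,0,0],[45.2,19.9,0,0,0,0],[45.2,19.9,0,0,0,0]]' 70 >/dev/null
python3 -m jog '[[45.2,19.9,0,0,0,0],[45.2,19.9,0,0,0,0],[45.2,19.9,0,0,0,0],[45.2,19.9,0,0,0,0],[45.2,19.9,0,0,0,0],[45.2,19.9,0,0,0,0],[0,0,40,0,0,0],[0,0,40,0,0,0],[0,0,0,0,0,0],[0,0,0,0,0,0]]'
python3 -c "
from h import *
go(646,272,12,1.436)"
```

```text
time: 4.75
tool_pos: [650.7, 268.5, 146.8]
tcp_rot: [-3.14, 0.001, 1.438]
contact_force: [0.7, 0.1, 0.1]
grip_width: 64.2
finger_force: 0.0
pos [650.7 268.5 146.8] yaw 1.438 tool d [  2.9  -5.1 134.8] rz 0.002 w 64.2 F [0.7 0.1 0.1]
```

```bash
python3 -m jog '[[2.9,-5.1,34,0,0,0],[0,0,45,0,0,0],[0,0,35,0,0,0],[0,0,14,0,0,0],[0,0,5.5,0,0,0],[0,0,0,0,0,0],[0,0,0,0,0,0]]' 70
python3 -m jog '[[0,0,0,0,0,0],[0,0,0,0,0,0],[0,0,0,0,0,0],[0,0,0,0,0,0],[0,0,0,0,0,0],[0,0,0,0,0,0],[0,0,0,0,0,0],[0,0,0,0,0,0]]' 0
```

```text
time: 5.45
tool_pos: [647.8, 272.6, 16.1]
tcp_rot: [3.137, -0.002, 1.438]
contact_force: [0.3, -0.9, -0.3]
grip_width: 64.1
finger_force: 0.0
time: 6.25
tool_pos: [645.8, 272.3, 13.4]
tcp_rot: [-3.141, 0.0, 1.438]
contact_force: [-2.8, 0.6, 4.3]
grip_width: 33.3
finger_force: 30.0
```

```bash
python3 -m jog '[[0,0,0,0,0,0],[0,0,0,0,0,0],[0,0,0,0,0,0.1428],[0,0,0,0,0,0.1428],[0,0,0,0,0,0.1428],[0,0,0,0,0,0.1428],[0,0,0,0,0,0.1428],[0,0,0,0,0,0.1428],[0,0,0,0,0,0.1428],[0,0,0,0,0,0.1428],[0,0,0,0,0,0.1428],[0,0,0,0,0,0.1428]]' 70
python3 -m jog '[[0,0,0,0,0,0.1428],[0,0,0,0,0,0],[0,0,0,0,0,0]]' 70
python3 -m jog '[[0,0,0,0,0,0],[0,0,0,0,0,0],[0,0,0,0,0,0],[0,0,0,0,0,0],[0,0,0,0,0,0],[0,0,0,0,0,0]]' 0
python3 - <<'E'
from h import *
for n in("top","side"):
    bot.capture(n)
    print(n,[fit(n,"up",d["mask"],ray(n,d["pixel"],12),yaw=False) for d in bot.outline_of("up1",n) if d["mask"].sum()<600])
    print(n,[fit(n,"board",d["mask"],(506,-25,-.13)) for d in bot.outline_of("board",n)[:1]])
    print(n,[fit(n,"down",d["mask"],ray(n,d["pixel"],20),yaw=False) for d in bot.outline_of("down1",n) if d["mask"].sum()<600])
E
```

```text
time: 7.45
tool_pos: [646.4, 272.0, 12.8]
tcp_rot: [3.141, -0.001, 0.004]
contact_force: [0.1, 0.4, -0.2]
grip_width: 64.5
finger_force: 0.0
time: 7.75
tool_pos: [646.2, 272.1, 13.0]
tcp_rot: [3.141, -0.0, -0.129]
contact_force: [0.0, -0.3, -0.1]
grip_width: 64.4
finger_force: 0.0
time: 8.35
tool_pos: [646.1, 272.1, 13.2]
tcp_rot: [3.141, -0.0, -0.133]
contact_force: [-0.1, 0.4, 0.6]
grip_width: 33.0
finger_force: 30.0
top []
top [(array([ 5.0502e+02, -2.2630e+01, -1.4000e-01]), np.float64(0.96))]
top [(array([5.1938e+02, 2.6385e+02, 1.4000e-01]), np.float64(0.56)), (array([4.1066e+02, 2.5335e+02, 1.3000e-01]), np.float64(0.44))]
side [(array([5.9868e+02, 3.6226e+02, 1.3000e-01]), np.float64(0.95))]
side [(array([ 5.0755e+02, -2.8200e+01, -1.4000e-01]), np.float64(0.96))]
side [(array([4.0464e+02, 2.5940e+02, 1.0000e-02]), np.float64(0.9)), (array([5.2470e+02, 2.6877e+02, 1.0000e-01]), np.float64(0.91)), (array([ 3.9922e+02,  3.7339e+02, -1.2000e-01]), np.float64(0.95))]
```

```bash
cat >> h.py <<'E'
C={"top":np.array([.7,-2.6]),"side":np.array([-.3,2.8])}   # from the first gripped hub
def fitc(n,kind,t,xy,z=15,rad=45,z0=0,yaw=False,q=0):
    r=[fit(n,kind,d["mask"],(*xy,q),z0,yaw) for d in near(n,t,np.array(xy),z,rad) if d["mask"].sum()<800]
    r=[(np.round(a[0][:2]+C[n],1),a[0][2],a[1]) for a in r]
    return max(r,key=lambda a:a[2]) if r else None
E
python3 - <<'E'
from h import *
for n in("top","side"):
    g=cv2.cvtColor(bot.capture(n),cv2.COLOR_RGB2GRAY).astype(float)
    for nm,xy in(("a",(520.6,73.7)),("b",(513,20.3))):
        u=proj(n,[[*(np.array(xy)-C[n]),12]])[0];c,r=np.round(u).astype(int)
        w=g[r-7:r+8,c-7:c+8];w=np.clip(np.median(w)*.85-w,0,None);w[w<.2*w.max()]=0
        Y,X=np.mgrid[r-7:r+8,c-7:c+8];p=[(w*X).sum()/w.sum(),(w*Y).sum()/w.sum()]
        print(n,nm,np.round(p,1),np.round(ray(n,p,12)+C[n],1))
E
python3 -m jog '[[0,0,20,0,0,0],[0,0,0,0,0,0]]' --help 2>&1 | tail -3
```

```text
top a [216.5 209.8] [520.3  72.3]
top b [232.  212.2] [513.   18.7]
side a [266.2 222. ] [520.3  74.1]
side b [271.5 212.3] [513.9  23.4]
invalid input: not JSON, or not a number
```

```bash
python3 -m jog '[[0,0,-10,0,0,-0.1428],[0,0,-10,0,0,-0.1428],[0,0,-10,0,0,-0.1428],[0,0,-10,0,0,-0.1428],[0,0,-10,0,0,-0.1428],[0,0,-10,0,0,-0.1428],[0,0,-10,0,0,-0.1428],[0,0,-10,0,0,-0.1428],[0,0,-10,0,0,-0.1428],[0,0,-10,0,0,-0.1428],[0,0,0,0,0,-0.1428]]' 0
python3 -m jog '[[-35.6,-16.3,0,0,0,0],[-35.6,-16.3,0,0,0,0],[-35.6,-16.3,0,0,0,0],[-35.6,-16.3,0,0,0,0],[-35.6,-16.3,0,0,0,0],[-35.6,-16.3,0,0,0,0],[0,0,20,0,0,0],[0,0,20,0,0,0],[0,0,0,0,0,0],[0,0,0,0,0,0]]' 0
python3 -c "
from h import *
go(520.5,73.6,25.4,1.431)"
```

```text
time: 9.95
tool_pos: [646.7, 272.4, 114.6]
tcp_rot: [3.14, -0.001, 1.444]
contact_force: [1.2, -0.9, -0.1]
grip_width: 33.3
finger_force: 30.0
time: 10.95
tool_pos: [520.8, 73.5, 73.3]
tcp_rot: [-3.141, 0.0, 1.438]
contact_force: [0.1, 0.1, -0.7]
grip_width: 33.3
finger_force: 30.0
pos [520.8  73.5  73.3] yaw 1.438 tool d [ 0.1 -0.3 47.9] rz 0.007 w 33.3 F [ 0.1  0.1 -0.7]
```

```bash
python3 -m jog '[[0,-0.3,25,0,0,0],[0,0,15,0,0,0],[0,0,7.5,0,0,0],[0,0,0,0,0,0],[0,0,0,0,0,0]]' 0
python3 -m jog '[[0,0,0,0,0,0],[0,0,0,0,0,0],[0,0,0,0,0,0],[0,0,-15,0,0,0],[0,0,-35,0,0,0],[0,0,-45,0,0,0],[32,0,0,0,0,0],[32,0,0,0,0,0],[32,0,0,0,0,0],[32,0,0,0,0,0],[32,0,0,0,0,0],[0,0,0,0,0,0]]' 60
python3 -m jog '[[32,0,0,0,0,0],[0,0,0,0,0,0],[0,0,0,0,0,0]]' 100
python3 - <<'E'
from h import *
for n in("top","side"):
    bot.capture(n)
    for nm,k,xy in(("U@a","up",(520,74)),("U2","up",(598,364)),("D2","down",(523,271)),("D3","down",(403,260)),("D1","down",(399,373))):
        print(n,nm,fitc(n,k,k+"1",xy,z0=12 if nm=="U@a" else 0))
go(523,271,12.5,1.436)
E
```

```text
time: 11.45
tool_pos: [521.2, 73.6, 26.6]
tcp_rot: [3.14, -0.0, 1.438]
contact_force: [0.2, -0.4, -1.9]
grip_width: 33.3
finger_force: 30.0
time: 12.65
tool_pos: [541.8, 235.5, 120.9]
tcp_rot: [3.141, -0.001, 1.441]
contact_force: [0.9, -0.0, -0.7]
grip_width: 54.9
finger_force: 0.0
time: 12.95
tool_pos: [545.8, 263.3, 120.6]
tcp_rot: [-3.141, 0.001, 1.439]
contact_force: [0.3, -1.4, 0.5]
grip_width: 74.6
finger_force: 0.0
top U@a (array([524.2,  71.8]), np.float64(-0.07), np.float64(0.9))
top U2 None
top D2 None
top D3 (array([403.6, 258.7]), np.float64(0.12), np.float64(0.87))
top D1 None
side U@a (array([543.1,  21.6]), np.float64(0.36), np.float64(0.15))
side U2 (array([598.7, 365.2]), np.float64(0.04), np.float64(0.94))
side D2 (array([523.1, 273.8]), np.float64(0.09), np.float64(0.9))
side D3 (array([404.2, 261.8]), np.float64(-0.04), np.float64(0.92))
side D1 (array([399.8, 376.4]), np.float64(-0.41), np.float64(0.95))
pos [546.  263.7 120.7] yaw 1.438 tool d [  4.2 -23.8 108.2] rz 0.002 w 91.8 F [-0.7  0.5  0.4]
```

```bash
python3 -m jog '[[5.4,-24,20,0,0,0],[0,0,40,0,0,0],[0,0,30,0,0,0],[0,0,12,0,0,0],[0,0,6,0,0,0],[0,0,0,0,0,0],[0,0,0,0,0,0]]' 100
python3 -m jog '[[0,0,0,0,0,0],[0,0,0,0,0,0],[0,0,0,0,0,0],[0,0,0,0,0,0],[0,0,0,0,0,0],[0,0,0,0,0,0]]' 0
python3 -m jog '[[0,0,0,0,0,0],[0,0,0,0,0,0],[0,0,0,0,0,0.1428],[0,0,0,0,0,0.1428],[0,0,0,0,0,0.1428],[0,0,0,0,0,0.1428],[0,0,0,0,0,0.1428],[0,0,0,0,0,0.1428],[0,0,0,0,0,0.1428],[0,0,0,0,0,0.1428],[0,0,0,0,0,0.1428],[0,0,0,0,0,0.1428]]' 100
python3 -m jog '[[0,0,0,0,0,0.1428],[0,0,0,0,0,0],[0,0,0,0,0,0]]' 100
python3 -m jog '[[0,0,0,0,0,0],[0,0,0,0,0,0],[0,0,0,0,0,0],[0,0,0,0,0,0],[0,0,0,0,0,0],[0,0,0,0,0,0]]' 0
```

```text
time: 14.25
tool_pos: [523.9, 272.6, 14.0]
tcp_rot: [3.139, -0.001, 1.438]
contact_force: [-0.1, 0.3, 0.4]
grip_width: 92.0
finger_force: 0.0
time: 14.85
tool_pos: [522.7, 272.4, 13.0]
tcp_rot: [-3.141, 0.0, 1.438]
contact_force: [-3.1, -0.5, 4.5]
grip_width: 63.2
finger_force: 30.0
time: 16.05
tool_pos: [523.1, 272.2, 12.4]
tcp_rot: [3.141, -0.0, 0.004]
contact_force: [0.7, 0.4, -0.7]
grip_width: 91.4
finger_force: 0.0
time: 16.35
tool_pos: [523.0, 272.3, 12.5]
tcp_rot: [3.141, -0.0, -0.129]
contact_force: [-0.1, 0.1, -0.2]
grip_width: 92.0
finger_force: 0.0
time: 16.95
tool_pos: [522.9, 272.2, 12.7]
tcp_rot: [3.141, 0.0, -0.133]
contact_force: [-0.7, -0.4, 0.2]
grip_width: 63.0
finger_force: 30.0
```

```bash
python3 -m jog '[[0,0,-10,0,0,-0.1428],[0,0,-10,0,0,-0.1428],[0,0,-10,0,0,-0.1428],[0,0,-10,0,0,-0.1428],[0,0,-10,0,0,-0.1428],[0,0,-10,0,0,-0.1428],[0,0,-10,0,0,-0.1428],[0,0,-10,0,0,-0.1428],[0,0,-10,0,0,-0.1428],[0,0,-10,0,0,-0.1428],[0,0,-10,0,0,-0.1428]]' 0
python3 -m jog '[[-41.85,4.05,0,0,0,0],[-41.85,4.05,0,0,0,0],[-41.85,4.05,0,0,0,0],[-41.85,4.05,0,0,0,0],[-41.85,4.05,0,0,0,0],[-41.85,4.05,0,0,0,0],[0,0,0,0,0,0],[0,0,0,0,0,0],[0,0,0,0,0,0]]' 0
python3 - <<'E'
from h import *
go(513.1,20.1,24.9,1.431)
E
```

```text
time: 18.05
tool_pos: [522.6, 272.3, 122.8]
tcp_rot: [-3.141, 0.0, 1.444]
contact_force: [-0.5, 0.3, -2.5]
grip_width: 62.9
finger_force: 30.0
time: 18.95
tool_pos: [513.6, 21.0, 122.6]
tcp_rot: [-3.141, -0.0, 1.438]
contact_force: [1.0, -0.1, -1.0]
grip_width: 63.0
finger_force: 30.0
pos [513.6  21.  122.6] yaw 1.438 tool d [-1.  -0.4 97.7] rz 0.007 w 63.0 F [ 1.  -0.1 -1. ]
```

```bash
python3 -m jog '[[-1,-0.4,30,0,0,0],[0,0,30,0,0,0],[0,0,20,0,0,0],[0,0,10,0,0,0],[0,0,7.3,0,0,0],[0,0,0,0,0,0],[0,0,0,0,0,0]]' 0
python3 -m jog '[[0,0,0,0,0,0],[0,0,0,0,0,0],[0,0,0,0,0,0],[0,0,-20,0,0,0],[0,0,-40,0,0,0],[0,0,-40,0,0,0],[0,0,-20,0,0,0],[40,0,0,0,0,0],[40,0,0,0,0,0],[40,0,0,0,0,0],[40,0,0,0,0,0],[0,0,0,0,0,0]]' 100
python3 - <<'E'
from h import *
for n in("top","side"):
    im=bot.capture(n)
    print(n,fitc(n,"down","down1",(513,20),z0=12),fitc(n,"up","up1",(598,364)))
    cv2.imwrite(f"pics/{n}1.png",cv2.resize(im[140:310,90:360],None,fx=2.2,fy=2.2,interpolation=3)[...,::-1])
go(598.5,364.5,100,1.438)
E
```

```text
time: 19.65
tool_pos: [513.8, 19.5, 26.1]
tcp_rot: [3.14, 0.0, 1.438]
contact_force: [0.2, 0.3, -1.2]
grip_width: 62.9
finger_force: 30.0
time: 20.85
tool_pos: [534.5, 182.0, 145.6]
tcp_rot: [3.14, -0.002, 1.442]
contact_force: [0.2, -0.2, 0.3]
grip_width: 91.8
finger_force: 0.0
top (array([519. ,  17.3]), np.float64(-0.05), np.float64(0.89)) None
side None (array([598.4, 365.1]), np.float64(0.01), np.float64(0.95))
pos [534.4 176.7 145.5] yaw 1.436 tool d [194.7  38.3  45.5] rz -0.002 w 92.2 F [ 0.  -0.5  0.2]
```

View pics/side1.png

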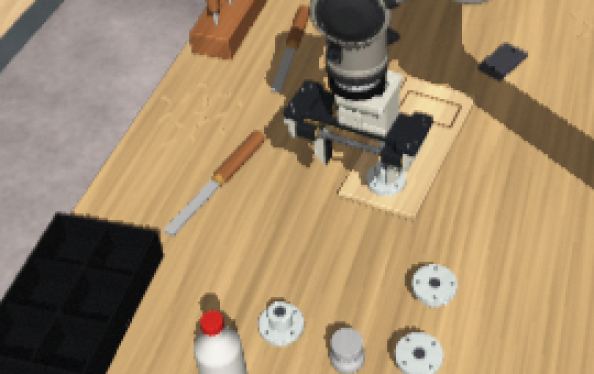

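The side picture shows the U hub standing on mark a beneath the gripper (about 385,180 in the crop). The second spigot-up hub is clear beside the glue bottle. It goes next, onto the hub on mark b.

```bash
python3 -m jog '[[38.9,7.7,0,0,0,0],[38.9,7.7,0,0,0,0],[38.9,7.7,0,0,0,0],[38.9,7.7,0,0,0,0],[38.9,7.7,0,0,0,0],[0,0,45,0,0,0],[0,0,30,0,0,0],[0,0,0,0,0,0],[0,0,0,0,0,0]]' 70
python3 - <<'E'
from h import *
go(598.3,364.5,13.2,1.436)
E
```

```text
time: 22.05
tool_pos: [598.8, 364.6, 70.8]
tcp_rot: [-3.141, 0.0, 1.436]
contact_force: [-0.2, 0.4, 0.5]
grip_width: 64.1
finger_force: 0.0
pos [598.8 364.6  70.8] yaw 1.436 tool d [-0.2 -0.5 57.6] rz 0.0 w 64.1 F [-0.2  0.4  0.5]
```

```bash
python3 -m jog '[[0,-0.5,30,0,0,0],[0,0,18,0,0,0],[0,0,9.6,0,0,0],[0,0,0,0,0,0],[0,0,0,0,0,0]]' 70
python3 -m jog '[[0,0,0,0,0,0],[0,0,0,0,0,0],[0,0,0,0,0,0],[0,0,0,0,0,0],[0,0,0,0,0,0],[0,0,-30,0,0,0],[0,0,-40,0,0,0],[0,0,-40,0,0,0],[0,0,0,0,0,0]]' 0
python3 -m jog '[[-44.1,-4.76,0,0,0,0],[-44.1,-4.76,0,0,0,0],[-44.1,-4.76,0,0,0,0],[-44.1,-4.76,0,0,0,0],[-44.1,-4.76,0,0,0,0],[-44.1,-4.76,0,0,0,0],[-44.1,-4.76,0,0,0,0],[-44.1,-4.76,0,0,0,0],[0,0,0,0,0,0],[0,0,0,0,0,0],[0,0,0,0,0,0]]' 0
python3 - <<'E'
from h import *
go(513.1,20.1,61.4,1.436)
for n in("top","side"):
    im=bot.capture(n); print(n,fitc(n,"down","down1",(513,20),z0=12),fitc(n,"up","up1",(520,74),z0=12))
    cv2.imwrite(f"pics/{n}2.png",cv2.resize(im[140:310,90:360],None,fx=2.2,fy=2.2,interpolation=3)[...,::-1])
E
```

```text
time: 22.55
tool_pos: [599.0, 365.9, 14.8]
tcp_rot: [3.139, -0.002, 1.437]
contact_force: [0.2, -0.4, 0.5]
grip_width: 64.2
finger_force: 0.0
time: 23.45
tool_pos: [601.0, 367.1, 129.8]
tcp_rot: [3.131, -0.006, 1.438]
contact_force: [1.5, 0.7, -1.3]
grip_width: 33.6
finger_force: 30.0
time: 24.55
tool_pos: [513.3, 21.6, 122.4]
tcp_rot: [-3.141, -0.0, 1.438]
contact_force: [0.7, 0.4, -2.1]
grip_width: 33.4
finger_force: 30.0
pos [513.3  21.6 122.4] yaw 1.438 tool d [-1.5 -0.  61. ] rz 0.002 w 33.4 F [ 0.7  0.4 -2.1]
top None None
side (array([517. ,  20.4]), np.float64(0.11), np.float64(0.91)) (array([526.3,  73.6]), np.float64(0.03), np.float64(0.91))
```

View pics/side2.png

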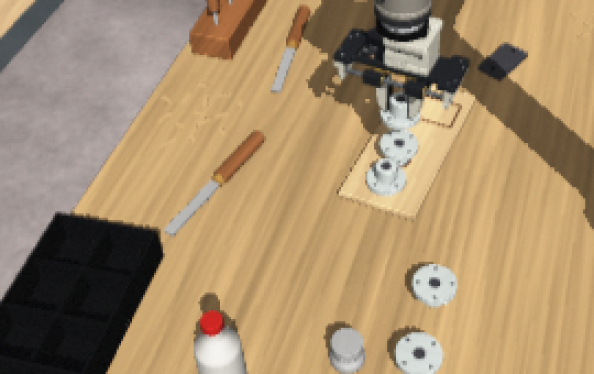

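The crop shows the interleave forming: the D hub on b at (400,145) and U on a at (385,180). The fits put both about 4 mm towards +x of the marks, so I'll check with an overlay before stacking on them.

Run:
```python
from h import *
out=[]
for n in("top","side"):
    im=bot.capture(n)[...,::-1]
    u=proj(n,[[517,30,12]])[0].astype(int);x0,y0=u[0]-32,u[1]-28
    S=6;w=cv2.resize(im[y0:y0+56,x0:x0+64],None,fx=S,fy=S,interpolation=3)
    def dr(P,xy,z0,col):
        for p in P:
            h=cv2.convexHull(((proj(n,p+[xy[0]-C[n][0],xy[1]-C[n][1],z0])-[x0,y0]+.5)*S).astype(np.float32)).astype(int)
            cv2.polylines(w,[h],True,col,1)
    dr(M["up"],(520.6,73.6),12,(0,0,255));dr(M["down"],(513.1,20.1),12,(0,0,255))
    B=box(130,300,0,12);c,s=np.cos(-.14),np.sin(-.14);B=np.c_[c*B[:,0]-s*B[:,1],s*B[:,0]+c*B[:,1],B[:,2]]
    dr([B],(506.6,-25.3),0,(255,0,0));out.append(w)
    g=bot.outline_of("board",n)
    print(n,[(fit(n,"board",d["mask"],(506,-25,-.13))) for d in g[:1]])
cv2.imwrite("pics/ov.png",np.hstack(out))
```

```text
top [(array([ 5.0345e+02, -2.2170e+01, -1.1000e-01]), np.float64(0.52))]
side [(array([ 5.0817e+02, -2.8630e+01, -1.4000e-01]), np.float64(0.59))]
```

View pics/ov.png

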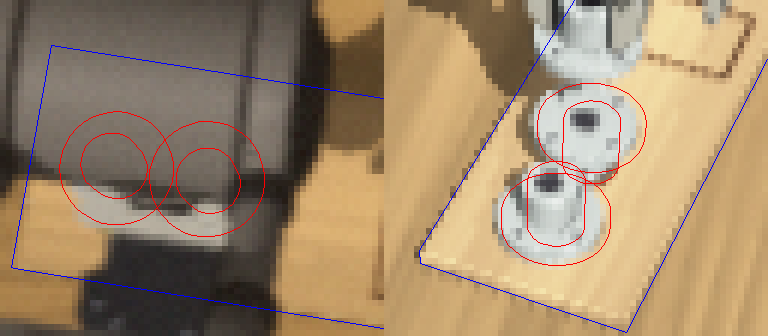

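Run:
```python
from h import *
n="side";im=bot.capture(n)[...,::-1]
u=proj(n,[[513,21,120]])[0].astype(int);x0,y0=u[0]-32,u[1]-28
S=8;w=cv2.resize(im[y0:y0+56,x0:x0+64],None,fx=S,fy=S,interpolation=3)
for dx,col in((0,(0,0,255)),(4,(0,255,0))):
  for p in M["up"]:
    h=cv2.convexHull(((proj(n,p+[513.3+dx-C[n][0],21.6-C[n][1],109.2])-[x0,y0]+.5)*S).astype(np.float32)).astype(int)
    cv2.polylines(w,[h],True,col,1)
cv2.imwrite("pics/ov2.png",w)
for d in bot.outline_of("up1",n): print(d["p"],d["pixel"],d["mask"].sum())
print(u)
```

```text
0.57 [265.0, 218.5] 227
0.57 [271.0, 189.7] 171
[272 190]
```

View pics/ov2.png

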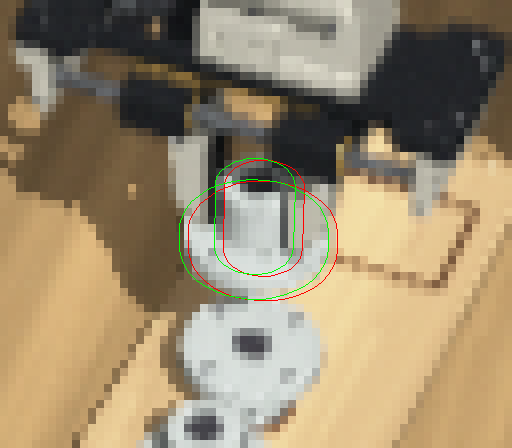

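The held hub matches the green outline, which is 4 mm off. So near the board the camera reads about 4.7 mm higher in x than the robot does, and both placed hubs need a shift of about (-4.7,+1.2). I'll park U2 on the bench and shift the two hubs.

```bash
python3 -m jog '[[40.6,-3.5,0,0,0,0],[40.6,-3.5,0,0,0,0],[40.6,-3.5,0,0,0,0],[40.6,-3.5,0,0,0,0],[40.6,-3.5,0,0,0,0],[0,0,40,0,0,0],[0,0,40,0,0,0],[0,0,20,0,0,0],[0,0,8.5,0,0,0],[0,0,0,0,0,0],[0,0,0,0,0,0],[0,0,0,0,0,0]]' 0
python3 -m jog '[[0,0,0,0,0,0],[0,0,0,0,0,0],[0,0,0,0,0,0.1428],[0,0,0,0,0,0.1428],[0,0,0,0,0,0.1428],[0,0,0,0,0,0.1428],[0,0,0,0,0,0.1428],[0,0,0,0,0,0.1428],[0,0,0,0,0,0.1428],[0,0,0,0,0,0.1428],[0,0,0,0,0,0.1428],[0,0,0,0,0,0.1428]]' 70
python3 -m jog '[[0,0,0,0,0,0.1428],[0,0,0,0,0,0],[0,0,0,0,0,0]]' 70
python3 -m jog '[[0,0,0,0,0,0],[0,0,0,0,0,0],[0,0,0,0,0,0],[0,0,0,0,0,0],[0,0,0,0,0,0],[0,0,0,0,0,0]]' 0
python3 -m jog '[[0,0,0,0,0,0],[0,0,0,0,0,0],[0,0,-10,0,0,-0.1428],[0,0,-10,0,0,-0.1428],[0,0,-10,0,0,-0.1428],[0,0,-10,0,0,-0.1428],[0,0,-10,0,0,-0.1428],[0,0,-10,0,0,-0.1428],[0,0,-10,0,0,-0.1428],[0,0,-10,0,0,-0.1428],[0,0,-10,0,0,-0.1428],[0,0,-10,0,0,-0.1428]]' 70
python3 -m jog '[[0,0,0,0,0,-0.1428],[0,0,0,0,0,0],[0,0,0,0,0,0]]' 100
python3 -c "
from h import *
go(513.3,20,100,1.436)"
```

```text
time: 26.35
tool_pos: [523.7, 224.6, 15.1]
tcp_rot: [3.14, -0.001, 1.438]
contact_force: [0.4, 0.1, -1.5]
grip_width: 33.4
finger_force: 30.0
time: 27.55
tool_pos: [523.2, 224.5, 14.7]
tcp_rot: [-3.141, -0.001, 0.004]
contact_force: [0.1, -0.9, 0.3]
grip_width: 64.2
finger_force: 0.0
time: 27.85
tool_pos: [523.0, 224.5, 14.5]
tcp_rot: [-3.142, -0.0, -0.129]
contact_force: [0.3, -0.7, 0.2]
grip_width: 64.2
finger_force: 0.0
time: 28.45
tool_pos: [522.8, 224.4, 14.3]
tcp_rot: [3.141, 0.0, -0.133]
contact_force: [-0.1, -0.7, 1.0]
grip_width: 33.2
finger_force: 30.0
time: 29.65
tool_pos: [522.8, 224.6, 114.7]
tcp_rot: [3.142, -0.0, 1.301]
contact_force: [0.1, -0.1, -0.8]
grip_width: 64.4
finger_force: 0.0
time: 29.95
tool_pos: [522.7, 224.5, 114.1]
tcp_rot: [-3.141, 0.0, 1.434]
contact_force: [-0.3, -0.8, 0.2]
grip_width: 83.5
finger_force: 0.0
pos [522.7 224.5 114.1] yaw 1.434 tool d [-203.9   18.6   14.1] rz -0.002 w 83.5 F [-0.3 -0.8  0.2]
```

```bash
python3 -m jog '[[-40.8,3.7,0,0,0,0],[-40.8,3.7,0,0,0,0],[-40.8,3.7,0,0,0,0],[-40.8,3.7,0,0,0,0],[-40.8,3.7,0,0,0,0],[0,0,40,0,0,0],[0,0,30,0,0,0],[0,0,13,0,0,0],[0,0,6.2,0,0,0],[0,0,0,0,0,0],[0,0,0,0,0,0]]' 100
python3 -m jog '[[0,0,0,0,0,0],[0,0,0,0,0,0],[0,0,0,0,0,0],[0,0,0,0,0,0],[0,0,0,0,0,0],[0,0,-4,0,0,0],[0.5,-4.8,0,0,0,0],[0,0,0,0,0,0],[0,0,0,0,0,0],[0,0,3.8,0,0,0],[0,0,0,0,0,0],[0,0,0,0,0,0]]' 0
python3 -c "
from h import *
go(520.8,73.6,100,1.436)"
```

```text
time: 31.05
tool_pos: [514.7, 19.9, 25.7]
tcp_rot: [3.14, 0.0, 1.437]
contact_force: [0.7, -0.2, -0.3]
grip_width: 91.8
finger_force: 0.0
time: 32.25
tool_pos: [509.9, 20.9, 25.4]
tcp_rot: [3.141, 0.0, 1.438]
contact_force: [0.8, -0.8, 1.1]
grip_width: 62.9
finger_force: 30.0
pos [509.9  20.9  25.4] yaw 1.438 tool d [ 53.7   3.8 -74.6] rz 0.002 w 62.9 F [ 0.8 -0.8  1.1]
```

```bash
python3 -m jog '[[0,0,0,0,0,0],[0,0,0,0,0,0],[0,0,0,0,0,0],[0,0,-15,0,0,0],[0,0,-30,0,0,0],[0,0,-30,0,0,0],[27,1.9,0,0,0,0],[26.7,1.9,0,0,0,0],[0,0,0,0,0,0]]' 100
python3 -m jog '[[0,0,0,0,0,0],[0,0,0,0,0,0],[0,0,0,0,0,0],[0,0,35,0,0,0],[0,0,25,0,0,0],[0,0,14.5,0,0,0],[0,0,0,0,0,0],[0,0,0,0,0,0]]' 60
python3 -m jog '[[0,0,0,0,0,0],[0,0,0,0,0,0],[0,0,0,0,0,0],[0,0,0,0,0,0],[0,0,0,0,0,0],[0,0,-4,0,0,0],[0.5,-4.8,0,0,0,0],[0,0,0,0,0,0],[0,0,0,0,0,0],[0,0,3.8,0,0,0],[0,0,0,0,0,0],[0,0,0,0,0,0]]' 0
python3 -c "
from h import *
go(522.8,224.4,100,1.436)"
```

```text
time: 33.15
tool_pos: [520.7, 75.9, 100.6]
tcp_rot: [3.141, -0.001, 1.44]
contact_force: [0.9, -1.0, -0.7]
grip_width: 91.8
finger_force: 0.0
time: 33.95
tool_pos: [520.4, 73.2, 26.0]
tcp_rot: [-3.141, 0.0, 1.437]
contact_force: [0.4, 0.1, 0.2]
grip_width: 55.0
finger_force: 0.0
time: 35.15
tool_pos: [515.9, 74.8, 26.2]
tcp_rot: [3.141, -0.0, 1.438]
contact_force: [-0.8, 0.8, 3.5]
grip_width: 33.4
finger_force: 30.0
pos [515.9  74.8  26.2] yaw 1.438 tool d [149.2 -13.  -73.8] rz 0.002 w 33.4 F [-0.8  0.8  3.5]
```

```bash
python3 -m jog '[[0,0,0,0,0,0],[0,0,0,0,0,0],[0,0,0,0,0,0],[0,0,-15,0,0,0],[0,0,-30,0,0,0],[0,0,-30,0,0,0],[38,-3.2,0,0,0,0],[37,-3.2,0,0,0,0],[37,-3.3,0,0,0,0],[37.2,-3.3,0,0,0,0],[0,0,0,0,0,0],[0,0,0,0,0,0]]' 60
python3 - <<'E'
from h import *
for n in("top","side"):
    im=bot.capture(n); print(n,fitc(n,"down","down1",(513,20),z0=12),fitc(n,"up","up1",(520,74),z0=12,rad=25))
go(522.8,224.4,14.3,1.436)
n="side"
w=im[185:245,235:305];cv2.imwrite("pics/s3.png",cv2.resize(w,None,fx=7,fy=7,interpolation=3)[...,::-1])
E
```

```text
time: 36.35
tool_pos: [522.1, 224.8, 100.5]
tcp_rot: [-3.141, 0.001, 1.44]
contact_force: [-0.1, -0.3, -0.1]
grip_width: 54.9
finger_force: 0.0
top (array([512.3,  20.5]), np.float64(0.11), np.float64(0.92)) (array([518.1,  75.3]), np.float64(0.14), np.float64(0.8))
side None None
pos [522.7 223.4 101. ] yaw 1.436 tool d [ 1.  -0.1 86.7] rz 0.0 w 55.0 F [0.8 0.1 0.3]
```

View pics/s3.png

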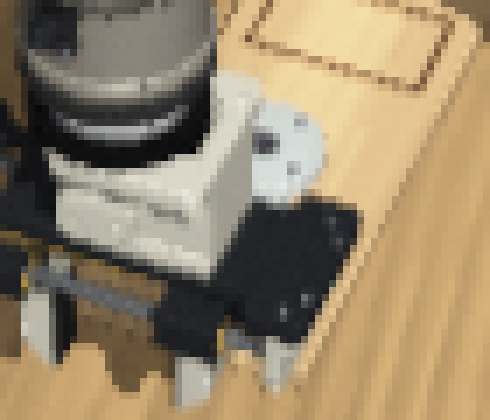

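```bash
python3 -m jog '[[1,0,35,0,0,0],[0,0,30,0,0,0],[0,0,15,0,0,0],[0,0,6.7,0,0,0],[0,0,0,0,0,0],[0,0,0,0,0,0]]' 60
python3 -m jog '[[0,0,0,0,0,0],[0,0,0,0,0,0],[0,0,0,0,0,0],[0,0,0,0,0,0],[0,0,-30,0,0,0],[0,0,-40,0,0,0],[0,0,-30,0,0,0]]' 0
python3 -m jog '[[-40.7,2.76,0,0,0,0],[-40.7,2.76,0,0,0,0],[-40.7,2.76,0,0,0,0],[-40.7,2.76,0,0,0,0],[-40.7,2.76,0,0,0,0],[0,0,0,0,0,0],[0,0,0,0,0,0],[0,0,0,0,0,0],[0,0,0,0,0,0]]' 0
python3 - <<'E'
from h import *
go(509.2,21,62.5,1.436)
E
```

```text
time: 37.25
tool_pos: [523.4, 225.4, 15.2]
tcp_rot: [3.14, -0.0, 1.437]
contact_force: [0.4, -0.7, 0.7]
grip_width: 55.5
finger_force: 0.0
time: 37.95
tool_pos: [522.8, 225.5, 116.0]
tcp_rot: [3.141, -0.0, 1.438]
contact_force: [-0.1, 0.1, -1.4]
grip_width: 33.0
finger_force: 30.0
time: 38.85
tool_pos: [509.4, 23.1, 114.2]
tcp_rot: [-3.141, -0.0, 1.439]
contact_force: [-0.1, 0.3, -2.1]
grip_width: 33.4
finger_force: 30.0
pos [509.4  23.1 114.2] yaw 1.439 tool d [-2.1  0.1 51.7] rz 0.003 w 33.4 F [-0.1  0.3 -2.1]
```

```bash
python3 -m jog '[[-1.6,0,25,0,0,0],[0,0,15,0,0,0],[0,0,8,0,0,0],[0,0,3.5,0,0,0],[0,0,0,0,0,0],[0,0,0,0,0,0],[0,0,0,0,0,0]]' 0
python3 -m jog '[[0,0,0,0,0,0],[0,0,0,0,0,0],[0,0,0,0,0,0],[0,0,-15,0,0,0],[0,0,-35,0,0,0],[0,0,-40,0,0,0],[0,0,0,0,0,0]]' 60
python3 - <<'E'
from h import *
go(403.9,260.3,150,1.436)
E
```

```text
time: 39.55
tool_pos: [509.6, 20.5, 63.2]
tcp_rot: [3.141, 0.0, 1.438]
contact_force: [-0.3, -0.4, -1.5]
grip_width: 33.2
finger_force: 30.0
time: 40.25
tool_pos: [512.2, 20.0, 157.8]
tcp_rot: [3.131, -0.0, 1.438]
contact_force: [0.2, -0.7, 0.2]
grip_width: 55.1
finger_force: 0.0
pos [512.2  20.  157.8] yaw 1.438 tool d [ 223.8 -139.2    7.8] rz 0.002 w 55.1 F [ 0.2 -0.7  0.2]
```

```bash
python3 -m jog '[[37.3,-22.75,0,0,0,0],[37.3,-22.75,0,0,0,0],[37.3,-22.75,0,0,0,0],[37.3,-22.75,0,0,0,0],[37.3,-22.75,0,0,0,0],[37.3,-22.75,0,0,0,0],[0,0,40,0,0,0],[0,0,20,0,0,0],[0,0,0,0,0,0],[0,0,0,0,0,0],[0,0,0,0,0,0]]' 100
python3 - <<'E'
from h import *
for n in("top","side"):
    im=bot.capture(n)
    print(n,fitc(n,"up","up1",(510,20),z0=48,z=60,rad=35),fitc(n,"up","up1",(517,74),z0=12,rad=25))
    cv2.imwrite(f"pics/{n}4.png",cv2.resize(im[185:245,190:310],None,fx=6,fy=6,interpolation=3)[...,::-1])
go(403.9,260.3,13,1.436)
E
```

```text
time: 41.35
tool_pos: [404.5, 260.3, 93.8]
tcp_rot: [3.14, -0.001, 1.437]
contact_force: [0.3, -0.6, 0.5]
grip_width: 91.8
finger_force: 0.0
top (array([513.4,  19.9]), np.float64(-0.02), np.float64(0.94)) (array([519.3,  74.6]), np.float64(0.05), np.float64(0.87))
side (array([516.1,  17.8]), np.float64(0.07), np.float64(0.73)) None
pos [403.9 260.2  93.3] yaw 1.437 tool d [ 0.1 -0.  80.3] rz 0.001 w 91.6 F [ 0.1 -0.6 -0.6]
```

View pics/side4.png

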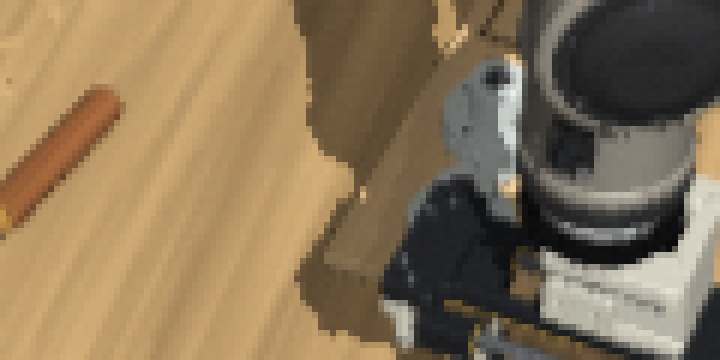

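```bash
python3 -m jog '[[0,0,35,0,0,0],[0,0,30,0,0,0],[0,0,10,0,0,0],[0,0,5.3,0,0,0],[0,0,0,0,0,0],[0,0,0,0,0,0]]' 100
python3 -m jog '[[0,0,0,0,0,0],[0,0,0,0,0,0],[0,0,0,0,0,0],[0,0,0,0,0,0],[0,0,0,0,0,0]]' 0
python3 -m jog '[[0,0,0,0,0,0],[0,0,0,0,0,0],[0,0,0,0,0,0.1428],[0,0,0,0,0,0.1428],[0,0,0,0,0,0.1428],[0,0,0,0,0,0.1428],[0,0,0,0,0,0.1428],[0,0,0,0,0,0.1428],[0,0,0,0,0,0.1428],[0,0,0,0,0,0.1428],[0,0,0,0,0,0.1428],[0,0,0,0,0,0.1428]]' 100
python3 -m jog '[[0,0,0,0,0,0.1428],[0,0,0,0,0,0],[0,0,0,0,0,0]]' 100
python3 -m jog '[[0,0,0,0,0,0],[0,0,0,0,0,0],[0,0,0,0,0,0],[0,0,0,0,0,0],[0,0,0,0,0,0],[0,0,0,0,0,0]]' 0
python3 -m jog '[[0,0,-10,0,0,-0.1428],[0,0,-10,0,0,-0.1428],[0,0,-10,0,0,-0.1428],[0,0,-10,0,0,-0.1428],[0,0,-15,0,0,-0.1428],[0,0,-15,0,0,-0.1428],[0,0,-15,0,0,-0.1428],[0,0,-15,0,0,-0.1428],[0,0,-15,0,0,-0.1428],[0,0,-15,0,0,-0.1428],[0,0,-10,0,0,-0.1428]]' 0
python3 - <<'E'
from h import *
go(516,74.4,150,1.436)
E
```

```text
time: 42.25
tool_pos: [404.4, 260.6, 13.5]
tcp_rot: [3.14, -0.001, 1.438]
contact_force: [0.2, 0.2, 0.3]
grip_width: 91.9
finger_force: 0.0
time: 42.75
tool_pos: [403.3, 260.2, 12.7]
tcp_rot: [-3.141, 0.0, 1.438]
contact_force: [-2.0, 0.3, 4.2]
grip_width: 63.2
finger_force: 30.0
time: 43.95
tool_pos: [403.8, 260.2, 12.4]
tcp_rot: [3.142, -0.0, 0.004]
contact_force: [0.1, 0.7, 0.4]
grip_width: 91.7
finger_force: 0.0
time: 44.25
tool_pos: [403.7, 260.2, 12.4]
tcp_rot: [3.142, -0.0, -0.129]
contact_force: [-0.4, 0.2, 0.2]
grip_width: 91.9
finger_force: 0.0
time: 44.85
tool_pos: [403.6, 260.2, 12.5]
tcp_rot: [3.141, -0.0, -0.133]
contact_force: [0.8, -0.4, 0.4]
grip_width: 63.4
finger_force: 30.0
time: 45.95
tool_pos: [403.6, 260.3, 153.3]
tcp_rot: [3.141, -0.0, 1.444]
contact_force: [0.1, -0.6, -0.9]
grip_width: 62.9
finger_force: 30.0
pos [403.6 260.3 153.3] yaw 1.444 tool d [-170.2  135.     3.3] rz 0.008 w 62.9 F [ 0.1 -0.6 -0.9]
```

```bash
python3 -m jog '[[-33.9,27.2,0,0,0,0],[-33.9,27.2,0,0,0,0],[-33.9,27.2,0,0,0,0],[-33.9,27.2,0,0,0,0],[-33.9,27.2,0,0,0,0],[0,0,30,0,0,0],[0,0,0,0,0,0],[0,0,0,0,0,0],[0,0,0,0,0,0],[0,0,0,0,0,0]]' 0
python3 - <<'E'
from h import *
go(516,74.4,60.6,1.436)
E
```

```text
time: 46.95
tool_pos: [516.1, 75.1, 123.6]
tcp_rot: [3.14, -0.0, 1.439]
contact_force: [0.3, 0.4, -1.8]
grip_width: 63.1
finger_force: 30.0
pos [516.1  75.1 123.6] yaw 1.439 tool d [-0.7 -0.  63. ] rz 0.003 w 63.1 F [ 0.3  0.4 -1.8]
```

```bash
python3 -m jog '[[-0.5,0,25,0,0,0],[0,0,20,0,0,0],[0,0,10,0,0,0],[0,0,5,0,0,0],[0,0,2.7,0,0,0],[0,0,0,0,0,0],[0,0,0,0,0,0],[0,0,0,0,0,0]]' 0
python3 -m jog '[[0,0,0,0,0,0],[0,0,0,0,0,0],[0,0,0,0,0,0],[0,0,-15,0,0,0],[0,0,-35,0,0,0],[0,0,-45,0,0,0],[0,0,0,0,0,0]]' 100
python3 - <<'E'
from h import *
go(399,374.7,155,1.438)
E
```

```text
time: 47.75
tool_pos: [516.4, 73.7, 60.5]
tcp_rot: [3.14, -0.0, 1.438]
contact_force: [-0.9, 1.2, 1.2]
grip_width: 63.2
finger_force: 30.0
time: 48.45
tool_pos: [519.1, 73.8, 160.3]
tcp_rot: [3.131, -0.001, 1.438]
contact_force: [-0.5, 0.2, 1.2]
grip_width: 91.9
finger_force: 0.0
pos [519.1  73.8 160.3] yaw 1.438 tool d [ 282.4 -159.     5.3] rz -0.0 w 91.9 F [-0.5  0.2  1.2]
```

```bash
python3 -m jog '[[40.35,-22.3,0,0,0,0],[40.35,-22.3,0,0,0,0],[40.35,-22.3,0,0,0,0],[40.35,-22.3,0,0,0,0],[40.35,-22.3,0,0,0,0],[40.35,-22.3,0,0,0,0],[40.35,-22.3,0,0,0,0],[0,0,40,0,0,0],[0,0,20,0,0,0],[0,0,0,0,0,0],[0,0,0,0,0,0]]' 85
python3 - <<'E'
from h import *
for n in("top","side"):
    im=bot.capture(n)
    for k,t,xy,z,r in(("down","down1",(517,74),48,30),("up","up1",(510,20),48,35),("down","down1",(399,374),0,40)): print(n,k,xy,fitc(n,k,t,xy,z0=z,z=z+15,rad=r))
cv2.imwrite("pics/s5.png",cv2.resize(im[165:245,220:310],None,fx=6,fy=6,interpolation=3)[...,::-1])
go(399,374.7,13,1.438)
E
```

```text
time: 49.55
tool_pos: [398.7, 374.3, 94.8]
tcp_rot: [-3.141, 0.0, 1.438]
contact_force: [0.1, 0.5, 1.0]
grip_width: 78.6
finger_force: 0.0
top down (517, 74) (array([519.1,  74.2]), np.float64(0.27), np.float64(0.86))
top up (510, 20) (array([511.8,  18.7]), np.float64(0.06), np.float64(0.82))
top down (399, 374) (array([398.2, 373.2]), np.float64(0.05), np.float64(0.85))
side down (517, 74) None
side up (510, 20) None
side down (399, 374) (array([398. , 374.7]), np.float64(-0.01), np.float64(0.94))
pos [398.9 374.4  95.4] yaw 1.437 tool d [ 0.3  0.1 82.4] rz -0.001 w 78.1 F [-0.5 -0.1 -0.2]
```

View pics/s5.png

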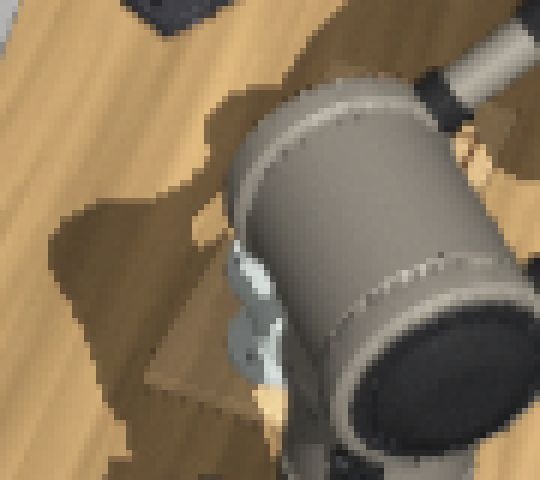

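```bash
python3 -m jog '[[0,-0.5,35,0,0,0],[0,0,30,0,0,0],[0,0,11,0,0,0],[0,0,6.2,0,0,0],[0,0,0,0,0,0],[0,0,0,0,0,0]]' 85
python3 -m jog '[[0,0,0,0,0,0],[0,0,0,0,0,0],[0,0,0,0,0,0],[0,0,0,0,0,0],[0,0,0,0,0,0]]' 0
python3 -m jog '[[0,0,0,0,0,0],[0,0,0,0,0,0],[0,0,0,0,0,0.1428],[0,0,0,0,0,0.1428],[0,0,0,0,0,0.1428],[0,0,0,0,0,0.1428],[0,0,0,0,0,0.1428],[0,0,0,0,0,0.1428],[0,0,0,0,0,0.1428],[0,0,0,0,0,0.1428],[0,0,0,0,0,0.1428],[0,0,0,0,0,0.1428]]' 85
python3 -m jog '[[0,0,0,0,0,0.1428],[0,0,0,0,0,0],[0,0,0,0,0,0]]' 85
python3 -m jog '[[0,0,0,0,0,0],[0,0,0,0,0,0],[0,0,0,0,0,0],[0,0,0,0,0,0],[0,0,0,0,0,0],[0,0,0,0,0,0]]' 0
python3 -m jog '[[0,0,-10,0,0,-0.1428],[0,0,-10,0,0,-0.1428],[0,0,-10,0,0,-0.1428],[0,0,-15,0,0,-0.1428],[0,0,-15,0,0,-0.1428],[0,0,-20,0,0,-0.1428],[0,0,-20,0,0,-0.1428],[0,0,-20,0,0,-0.1428],[0,0,-20,0,0,-0.1428],[0,0,-20,0,0,-0.1428],[0,0,-10,0,0,-0.1428]]' 0
python3 - <<'E'
from h import *
go(509.2,21,180,1.438)
E
```

```text
time: 50.55
tool_pos: [398.8, 374.9, 13.7]
tcp_rot: [3.14, -0.001, 1.438]
contact_force: [0.3, -0.1, 1.7]
grip_width: 78.0
finger_force: 0.0
time: 51.05
tool_pos: [398.1, 374.7, 13.4]
tcp_rot: [3.141, -0.001, 1.438]
contact_force: [-2.2, 0.1, 6.7]
grip_width: 63.0
finger_force: 30.0
time: 52.25
tool_pos: [398.1, 374.3, 12.4]
tcp_rot: [3.141, 0.0, 0.004]
contact_force: [0.5, -1.0, 0.3]
grip_width: 77.9
finger_force: 0.0
time: 52.55
tool_pos: [398.1, 374.4, 12.4]
tcp_rot: [3.141, 0.0, -0.129]
contact_force: [0.3, 1.2, -0.1]
grip_width: 78.0
finger_force: 0.0
time: 53.15
tool_pos: [398.1, 374.4, 12.6]
tcp_rot: [3.142, -0.0, -0.133]
contact_force: [-0.5, -0.1, -0.3]
grip_width: 63.3
finger_force: 30.0
time: 54.25
tool_pos: [398.4, 374.7, 184.2]
tcp_rot: [3.14, -0.001, 1.444]
contact_force: [0.8, -0.9, -0.9]
grip_width: 63.2
finger_force: 30.0
pos [398.4 374.7 184.2] yaw 1.444 tool d [-336.8  154.7    4.2] rz 0.006 w 63.2 F [ 0.8 -0.9 -0.9]
```

```bash
python3 -m jog '[[-41.9,19.6,0,0,0,0],[-41.9,19.6,0,0,0,0],[-41.9,19.6,0,0,0,0],[-41.9,19.6,0,0,0,0],[-41.9,19.6,0,0,0,0],[-41.9,19.6,0,0,0,0],[-41.9,19.6,0,0,0,0],[-41.9,19.6,0,0,0,0],[0,0,30,0,0,0],[0,0,0,0,0,0],[0,0,0,0,0,0],[0,0,0,0,0,0]]' 0
python3 -m jog '[[0,0,0,0,0,0],[0,0,0,0,0,0]]'
python3 - <<'E'
from h import *
go(509.2,21,96.6,1.438)
E
```

```text
time: 55.45
tool_pos: [509.2, 22.3, 153.6]
tcp_rot: [3.141, -0.0, 1.439]
contact_force: [0.8, -0.7, -1.6]
grip_width: 63.0
finger_force: 30.0
time: 55.65
tool_pos: [509.3, 22.1, 153.4]
tcp_rot: [3.14, 0.0, 1.439]
contact_force: [0.8, 0.6, -1.1]
grip_width: 63.1
finger_force: 30.0
pos [509.3  22.1 153.4] yaw 1.439 tool d [-1.1  0.1 56.8] rz 0.001 w 63.1 F [ 0.8  0.6 -1.1]
```

Then I go clear, towards the far plate P1 (about 640,-274).

```bash
python3 -m jog '[[-0.9,0,25,0,0,0],[0,0,17,0,0,0],[0,0,8,0,0,0],[0,0,4,0,0,0],[0,0,2.7,0,0,0],[0,0,0,0,0,0],[0,0,0,0,0,0],[0,0,0,0,0,0]]' 0
python3 -m jog '[[0,0,0,0,0,0],[0,0,0,0,0,0],[0,0,0,0,0,0],[0,0,-15,0,0,0],[0,0,-35,0,0,0],[0,0,-45,0,0,0],[0,0,0,0,0,0]]' 100
python3 -m jog '[[-46,15,0,0,0,0],[-46,15,0,0,0,0],[-46,15,0,0,0,0],[-46,15,0,0,0,0],[-46,15,0,0,0,0],[0,0,0,0,0,0],[0,0,0,0,0,0]]' 100
python3 - <<'E'
from h import *
for n in("top","side"):
    im=bot.capture(n)
    for k,t,xy,z,r in(("down","down1",(514,20),84,30),("down","down1",(520,74),48,30)): print(n,k,xy,fitc(n,k,t,xy,z0=z,z=z+15,rad=r))
    for xy,q in(((640,-274),.99),((393,-277),1.15)): print(n,"plate",fitc(n,"plate","plate1",xy,rad=90,yaw=True,q=q))
    print(n,[fit(n,"board",d["mask"],(506,-25,-.13)) for d in bot.outline_of("board",n)[:1]])
    cv2.imwrite(f"pics/{n}6.png",cv2.resize(im[130:270,190:350],None,fx=2.4,fy=2.8,interpolation=3)[...,::-1])
o=np.hstack([cv2.imread(f"pics/{n}6.png") for n in("top","side")]);cv2.imwrite("pics/both6.png",o)
go(641,-274,150,1.0)
E
```

```text
time: 56.45
tool_pos: [509.4, 20.5, 96.5]
tcp_rot: [3.14, 0.0, 1.438]
contact_force: [-1.0, 0.3, 2.1]
grip_width: 63.1
finger_force: 30.0
time: 57.15
tool_pos: [512.0, 20.2, 196.5]
tcp_rot: [3.131, -0.0, 1.438]
contact_force: [1.1, 0.6, 0.0]
grip_width: 91.6
finger_force: 0.0
time: 57.85
tool_pos: [552.2, -218.2, 189.8]
tcp_rot: [-3.14, -0.001, 1.435]
contact_force: [-0.3, 0.2, -0.4]
grip_width: 92.0
finger_force: 0.0
top down (514, 20) (array([512.5,  19.5]), np.float64(0.09), np.float64(0.85))
top down (520, 74) None
top plate (array([ 640.7, -276.6]), np.float64(0.99), np.float64(0.0))
top plate None
top [(array([ 5.0797e+02, -1.2220e+01, -1.3000e-01]), np.float64(0.65))]
side down (514, 20) (array([513.1,  19. ]), np.float64(0.15), np.float64(0.94))
side down (520, 74) None
side plate (array([ 664.6, -235.6]), np.float64(1.04), np.float64(0.8))
side plate (array([ 394.2, -278.2]), np.float64(1.13), np.float64(0.91))
side [(array([ 5.0779e+02, -2.8430e+01, -1.4000e-01]), np.float64(0.62))]
pos [ 552.8 -217.2  191. ] yaw 1.438 tool d [-44.6  94.9  41. ] rz 0.438 w 91.9 F [-0.2  0.4  0.4]
```

View pics/both6.png

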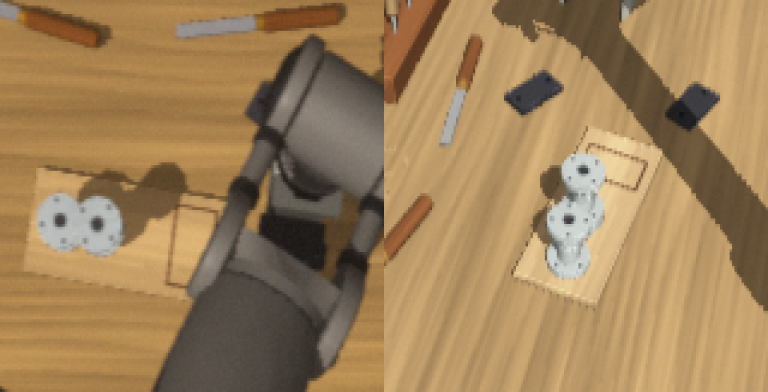

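Both columns stand interleaved. In the side picture the far plate has been knocked to about (665,-236), and the near one is unmoved. I take the near plate first and look at the other from there.

```bash
python3 -m jog '[[0,0,0,0,0,0.149],[0,0,0,0,0,0.149],[-30.4,-30.6,0,0,0,0],[-30.4,-30.6,0,0,0,0],[-30.4,-30.6,0,0,0,0],[-30.4,-30.6,0,0,0,0],[0,0,40,0,0,0],[0,0,40,0,0,0],[0,0,20,0,0,0],[0,0,0,0,0,0],[0,0,0,0,0,0],[0,0,0,0,0,0]]' 100
python3 - <<'E'
from h import *
for n in("top","side"):
    im=bot.capture(n)
    for xy,q in(((665,-236),1.04),((393,-277),1.14)): print(n,"plate",fitc(n,"plate","plate1",xy,rad=60,yaw=True,q=q))
go(391,-276.5,2.5,1.14)
E
```

```text
time: 59.65
tool_pos: [391.6, -277.5, 92.3]
tcp_rot: [3.139, 0.001, 1.14]
contact_force: [0.9, 0.3, -0.4]
grip_width: 92.1
finger_force: 0.0
top plate (array([ 662.5, -236.2]), np.float64(0.99), np.float64(0.88))
top plate (array([ 393.7, -277. ]), np.float64(1.08), np.float64(0.37))
side plate (array([ 660.1, -237.8]), np.float64(1.24), np.float64(0.68))
side plate (array([ 394.8, -276.4]), np.float64(1.11), np.float64(0.89))
pos [ 391.  -277.    91.5] yaw 1.14 tool d [ 0.4 -0.2 89. ] rz -0.0 w 92.2 F [-1.2 -0.6 -0.4]
```

```bash
python3 -m jog '[[0,0,35,0,0,0],[0,0,30,0,0,0],[0,0,15,0,0,0],[0,0,8.5,0,0,0],[0,0,0,0,0,0],[0,0,0,0,0,0],[0,0,0,0,0,0]]' 100
python3 -m jog '[[0,0,0,0,0,0],[0,0,0,0,0,0],[0,0,0,0,0,0],[0,0,0,0,0,0],[0,0,0,0,0,0],[0,0,0,0,0,0],[0,0,0,0,0,0]]' 0
python3 - <<'E'
from h import *
for n in("top","side"):
    im=bot.capture(n);print(n,fitc(n,"plate","plate1",(393,-277),rad=60,yaw=True,q=1.14))
w=im[140:190,290:350];cv2.imwrite("pics/s7.png",cv2.resize(w,None,fx=8,fy=8,interpolation=3)[...,::-1])
E
```

```text
time: 60.65
tool_pos: [391.3, -277.3, 3.4]
tcp_rot: [3.14, 0.001, 1.14]
contact_force: [1.0, -0.5, -0.2]
grip_width: 91.8
finger_force: 0.0
time: 61.35
tool_pos: [390.8, -276.8, 2.4]
tcp_rot: [3.142, 0.0, 1.14]
contact_force: [0.2, -0.6, 1.1]
grip_width: 49.4
finger_force: 30.0
top None
side (array([ 399.4, -276.1]), np.float64(1.26), np.float64(0.7))
```

View pics/s7.png

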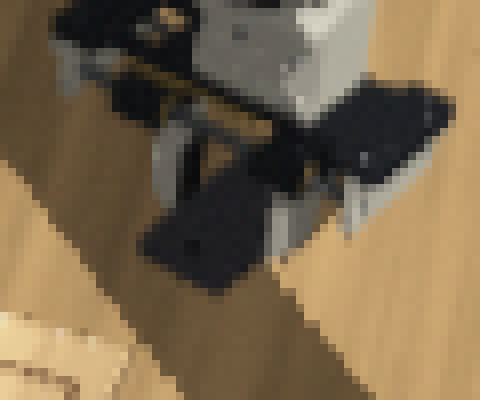

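```bash
python3 -m jog '[[0,0,-10,0,0,0],[0,0,-15,0,0,0],[0,0,-15,0,0,0.1422],[0,0,-15,0,0,0.1422],[0,0,-15,0,0,0.1422],[0,0,-15,0,0,0.1422],[0,0,-10,0,0,0.1422],[0,0,0,0,0,0.1422],[0,0,0,0,0,0.1422],[0,0,0,0,0,0.1422],[0,0,0,0,0,0.1422]]' 0
python3 -m jog '[[15.2,-35.7,0,0,0,0],[15.2,-35.7,0,0,0,0],[15.2,-35.7,0,0,0,0],[15.2,-35.7,0,0,0,0],[0,0,0,0,0,0],[0,0,0,0,0,0],[0,0,0,0,0,0]]' 0
python3 - <<'E'
from h import *
go(491,-110.5,14.7,-.14)
for n in("top","side"):
    im=bot.capture(n);print(n,[fit(n,"board",d["mask"],(506,-25,-.13)) for d in bot.outline_of("board",n)[:1]])
    cv2.imwrite(f"pics/{n}8.png",cv2.resize(im[140:260,230:330],None,fx=3.9,fy=4,interpolation=3)[...,::-1])
cv2.imwrite("pics/both8.png",np.hstack([cv2.imread(f"pics/{n}8.png") for n in("top","side")]))
E
```

```text
time: 62.65
tool_pos: [390.3, -276.3, 97.7]
tcp_rot: [-3.141, 0.001, -0.146]
contact_force: [0.7, 1.4, -3.9]
grip_width: 49.7
finger_force: 30.0
time: 63.35
tool_pos: [470.3, -144.3, 97.4]
tcp_rot: [3.141, 0.001, -0.14]
contact_force: [-0.7, -0.5, -3.0]
grip_width: 49.7
finger_force: 30.0
pos [ 470.3 -144.3   97.4] yaw -0.14 tool d [ 15.8 -36.4  82.7] rz -0.0 w 49.7 F [-0.7 -0.5 -3. ]
top [(array([ 5.0743e+02, -1.1550e+01, -1.5000e-01]), np.float64(0.41))]
side [(array([ 5.0869e+02, -2.8070e+01, -1.3000e-01]), np.float64(0.61))]
```

View pics/both8.png

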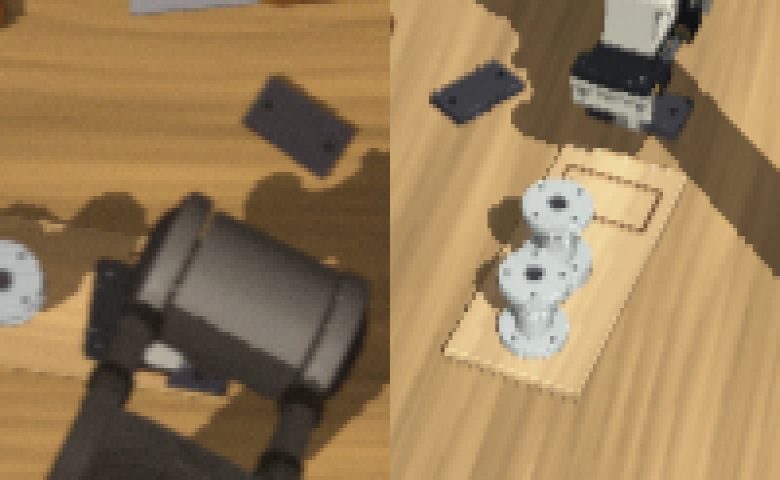

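```bash
python3 -m jog '[[7.9,-18.2,0,0,0,0],[7.9,-18.2,0,0,0,0],[0,0,0,0,0,0],[0,0,0,0,0,0],[0,0,15,0,0,0],[0,0,15,0,0,0],[0,0,0,0,0,0],[0,0,0,0,0,0],[0,0,0,0,0,0]]' 0
python3 - <<'E'
from h import *
go(491,-110.5,14.7,-.14)
E
```

```text
time: 64.45
tool_pos: [491.9, -110.6, 68.1]
tcp_rot: [3.141, -0.001, -0.141]
contact_force: [-0.9, 0.1, -3.6]
grip_width: 49.7
finger_force: 30.0
pos [ 491.9 -110.6   68.1] yaw -0.141 tool d [-0.9  0.  53.4] rz -0.001 w 49.7 F [-0.9  0.1 -3.6]
```

```bash
python3 -m jog '[[-0.8,0,10,0,0,0],[0,0,10,0,0,0],[0,0,10,0,0,0],[0,0,10,0,0,0],[0,0,7,0,0,0],[0,0,3.5,0,0,0],[0,0,2.2,0,0,0],[0,0,0,0,0,0],[0,0,0,0,0,0],[0,0,0,0,0,0]]' 0
python3 -m jog '[[0,0,0,0,0,0],[0,0,0,0,0,0],[0,0,0,0,0,0],[0,0,0,0,0,0],[0,0,-10,0,0,0],[0,0,-10,0,0,0],[0,0,-15,0,0,0],[0,0,-15,0,0,0],[0,0,-20,0,0,0],[0,0,-20,0,0,0],[0,0,0,0,0,0]]' 100
python3 - <<'E'
from h import *
go(662,-237,100,1.02)
E
```

```text
time: 65.45
tool_pos: [491.0, -110.0, 14.9]
tcp_rot: [3.141, -0.001, -0.14]
contact_force: [1.0, -0.5, -4.0]
grip_width: 49.4
finger_force: 30.0
time: 66.55
tool_pos: [492.6, -110.6, 108.0]
tcp_rot: [3.14, -0.006, -0.14]
contact_force: [0.5, 0.0, 0.4]
grip_width: 91.6
finger_force: 0.0
pos [ 492.6 -110.6  108. ] yaw -0.14 tool d [185.3 101.6   8. ] rz -1.16 w 91.6 F [0.5 0.  0.4]
```

```bash
python3 -m jog '[[37,20.3,0,0,0,0],[37,20.3,0,0,0,0],[37,20.3,0,0,0,0],[37,20.3,0,0,0,0],[37,20.3,0,0,0,0],[0,0,0,0,0,0],[0,0,0,0,0,0]]' 100
python3 -m jog '[[0,0,0,0,0,-0.145],[0,0,0,0,0,-0.145],[0,0,0,0,0,-0.145],[0,0,0,0,0,-0.145],[0,0,0,0,0,-0.145],[0,0,0,0,0,-0.145],[0,0,0,0,0,-0.145],[0,0,0,0,0,-0.145],[0,0,0,0,0,0],[0,0,0,0,0,0]]'
cat >> h.py <<'E'
def rect(n,q):
    "fit the painted rectangle outline: dark on board, z=12; returns centre"
    g=cv2.cvtColor(bot.capture(n),cv2.COLOR_RGB2GRAY).astype(np.float32);g=g/cv2.blur(g,(25,25))
    t=np.linspace(-1,1,41);P=np.r_[np.c_[50*t,0*t+30],np.c_[50*t,0*t-30],np.c_[0*t+50,30*t],np.c_[0*t-50,30*t]]
    def f(v):
        c,s=np.cos(v[2]/50),np.sin(v[2]/50);W=np.c_[v[0]+c*P[:,0]-s*P[:,1],v[1]+s*P[:,0]+c*P[:,1],0*P[:,0]+12]
        p=proj(n,W).astype(np.float32);return float(cv2.remap(g,p[:,0],p[:,1],1).mean())
    best=min((minimize(f,(q[0]+a,q[1]+b,q[2]*50),method="Nelder-Mead",options=dict(initial_simplex=np.array([q[0]+a,q[1]+b,q[2]*50])+np.r_[[[0,0,0]],3*np.eye(3)])) for a in(-4,0,4) for b in(-4,0,4)),key=lambda r:r.fun)
    return np.round([best.x[0]+C[n][0],best.x[1]+C[n][1],best.x[2]/50],2),round(best.fun,2)
E
python3 - <<'E'
from h import *
for n in("top","side"):
    im=bot.capture(n)
    print(n,"P1",fitc(n,"plate","plate1",(662,-237),rad=60,yaw=True,q=1.02),"P2",fitc(n,"plate","plate1",(494,-111),rad=60,yaw=True,q=-.14,z0=12),"rect",rect(n,(494,-110,-.14)))
    cv2.imwrite(f"pics/{n}9.png",cv2.resize(im[140:260,230:330],None,fx=3.9,fy=4,interpolation=3)[...,::-1])
cv2.imwrite("pics/both9.png",np.hstack([cv2.imread(f"pics/{n}9.png") for n in("top","side")]))
go(662,-237,2.5,1.02)
E
```

```text
time: 67.25
tool_pos: [659.3, -236.3, 102.9]
tcp_rot: [-3.141, 0.002, -0.141]
contact_force: [-0.1, -0.6, -0.9]
grip_width: 91.6
finger_force: 0.0
time: 68.25
tool_pos: [659.2, -235.5, 105.0]
tcp_rot: [-3.141, 0.0, 1.017]
contact_force: [-0.8, 0.8, -0.2]
grip_width: 91.7
finger_force: 0.0
top P1 None P2 (array([511.2, -92.1]), np.float64(-0.58), np.float64(0.18)) rect (array([ 4.9272e+02, -1.2585e+02, -8.0000e-02]), np.float64(0.76))
side P1 (array([ 664.8, -234.6]), np.float64(0.97), np.float64(0.93)) P2 (array([ 494.7, -113.3]), np.float64(-0.29), np.float64(0.78)) rect (array([ 5.1044e+02, -1.1177e+02, -1.3000e-01]), np.float64(0.8))
pos [ 659.8 -236.2  104.7] yaw 1.019 tool d [  0.5   2.3 102.2] rz -0.001 w 91.9 F [ 0.1  0.2 -0.3]
```

View pics/both9.png

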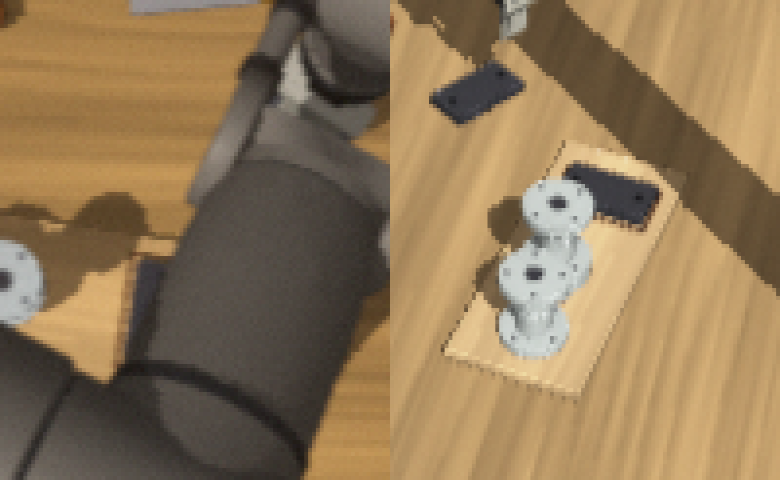

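```bash
python3 -m jog '[[0,0,30,0,0,0.035],[0,0,35,0,0,0],[0,0,20,0,0,0],[0,0,11,0,0,0],[0,0,6,0,0,0],[0,0,0,0,0,0],[0,0,0,0,0,0],[0,0,0,0,0,0]]' 100
python3 -m jog '[[0,0,0,0,0,0],[0,0,0,0,0,0],[0,0,0,0,0,0],[0,0,0,0,0,0],[0,0,0,0,0,0],[0,0,0,0,0,0],[0,0,0,0,0,0]]' 0
python3 - <<'E'
from h import *
for n in("top","side"):
    im=bot.capture(n)
    print(n,"P1",fitc(n,"plate","plate1",(662,-237),rad=60,yaw=True,q=1.02),"P2",fitc(n,"plate","plate1",(494,-111),rad=60,yaw=True,q=-.14,z0=12))
go(491,-110.2,80,-.14)
E
```

```text
time: 69.45
tool_pos: [660.6, -236.6, 4.2]
tcp_rot: [3.139, -0.0, 0.985]
contact_force: [0.5, -0.6, 0.4]
grip_width: 91.5
finger_force: 0.0
time: 70.15
tool_pos: [659.6, -236.1, 2.7]
tcp_rot: [-3.141, 0.0, 0.985]
contact_force: [-0.9, 0.6, 0.4]
grip_width: 49.5
finger_force: 30.0
top P1 None P2 None
side P1 (array([ 667.4, -237.4]), np.float64(1.1), np.float64(0.63)) P2 (array([ 493.1, -112.2]), np.float64(-0.24), np.float64(0.73))
pos [ 659.6 -236.1    2.6] yaw 0.985 tool d [  11.7 -210.1  -77.4] rz 1.125 w 49.9 F [-2.1  1.4  1.5]
```

```bash
python3 -m jog '[[0,0,-10,0,0,0],[0,0,-15,0,0,0],[0,0,-15,0,0,0.1406],[0,0,-15,0,0,0.1406],[0,0,-15,0,0,0.1406],[0,0,-15,0,0,0.1406],[0,0,-10,0,0,0.1406],[0,0,0,0,0,0.1406],[0,0,0,0,0,0.1406],[0,0,0,0,0,0.1406],[0,0,0,0,0,0]]' 0
python3 -m jog '[[-36.9,-20.2,0,0,0,0],[-36.9,-20.2,0,0,0,0],[-36.9,-20.2,0,0,0,0],[-36.9,-20.2,0,0,0,0],[-36.9,-20.2,0,0,0,0],[0,0,0,0,0,0],[0,0,15,0,0,0],[0,0,10,0,0,0],[0,0,0,0,0,0],[0,0,0,0,0,0],[0,0,0,0,0,0]]' 0
python3 - <<'E'
from h import *
go(491,-110.2,27,-.14)
im=bot.capture("side");cv2.imwrite("pics/s10.png",cv2.resize(im[150:210,240:320],None,fx=8,fy=8,interpolation=3)[...,::-1])
E
```

```text
time: 71.55
tool_pos: [660.1, -236.4, 98.8]
tcp_rot: [3.141, -0.001, -0.141]
contact_force: [-1.1, 0.1, -4.3]
grip_width: 49.7
finger_force: 30.0
time: 72.65
tool_pos: [491.7, -110.8, 73.1]
tcp_rot: [3.141, -0.001, -0.139]
contact_force: [0.1, 0.3, -5.1]
grip_width: 49.7
finger_force: 30.0
pos [ 491.7 -110.8   73.1] yaw -0.139 tool d [-0.8 -0.5 46.1] rz 0.001 w 49.7 F [ 0.1  0.3 -5.1]
```

View pics/s10.png

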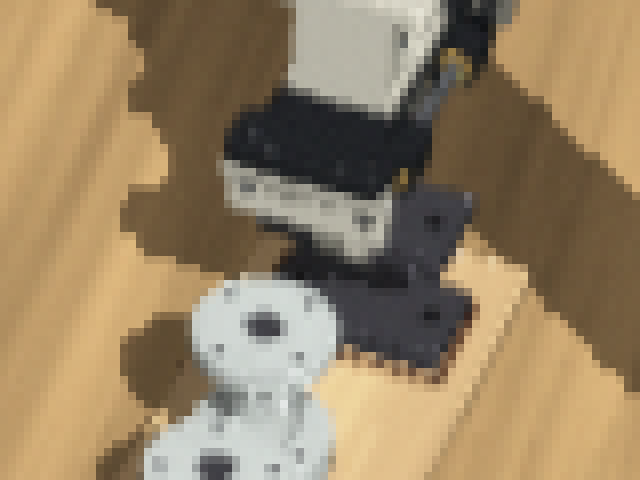

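```bash
python3 -m jog '[[-0.6,-0.3,10,0,0,0],[0,0,10,0,0,0],[0,0,10,0,0,0],[0,0,8,0,0,0],[0,0,4,0,0,0],[0,0,2.3,0,0,0],[0,0,1.2,0,0,0],[0,0,0,0,0,0],[0,0,0,0,0,0],[0,0,0,0,0,0]]' 0
python3 -m jog '[[0,0,0,0,0,0],[0,0,0,0,0,0],[0,0,0,0,0,0],[0,0,0,0,0,0],[0,0,-10,0,0,0],[0,0,-10,0,0,0],[0,0,-15,0,0,0],[0,0,-15,0,0,0],[0,0,-20,0,0,0],[0,0,-20,0,0,0],[0,0,0,0,0,0]]' 100
python3 -m jog '[[0,47,0,0,0,0],[0,47,0,0,0,0],[0,47,0,0,0,0],[0,47,0,0,0,0],[0,47,0,0,0,0],[0,40,0,0,0,0],[0,40,0,0,0,0],[0,0,0,0,0,0],[0,0,0,0,0,0],[0,0,0,0,0,0]]'
python3 - <<'E'
from h import *
M["pile"]=[box(90,50,0,24)]
for n in("top","side"):
    im=bot.capture(n)
    for z0,k in((24,"plate"),(12,"pile")): print(n,k,[(fit(n,k,d["mask"],(494,-111,-.14),z0),d["pixel"],d["mask"].sum()) for d in near(n,"plate1",np.array((492,-112)),30,50)])
    print("rect",rect(n,(494,-110,-.14)))
    u=proj(n,[[490,-60,20]])[0].astype(int)
    cv2.imwrite(f"pics/{n}11.png",cv2.resize(im[u[1]-35:u[1]+35,u[0]-35:u[0]+28],None,fx=6,fy=6,interpolation=3)[...,::-1])
cv2.imwrite("pics/both11.png",np.hstack([cv2.imread(f"pics/{n}11.png") for n in("top","side")]))
E
```

```text
time: 73.7
tool_pos: [490.9, -110.2, 27.5]
tcp_rot: [3.141, -0.001, -0.14]
contact_force: [-0.5, 0.2, -4.1]
grip_width: 49.6
finger_force: 30.0
time: 74.8
tool_pos: [492.5, -110.8, 120.6]
tcp_rot: [3.14, -0.006, -0.14]
contact_force: [0.0, -0.5, 0.5]
grip_width: 91.9
finger_force: 0.0
time: 75.8
tool_pos: [446.7, -420.8, 116.8]
tcp_rot: [-3.14, 0.001, -0.139]
contact_force: [0.5, 0.8, 0.7]
grip_width: 92.1
finger_force: 0.0
top plate [((array([ 4.9625e+02, -1.0804e+02, -1.2000e-01]), np.float64(0.91)), [271.0, 219.0], np.int64(377))]
top pile [((array([ 4.9686e+02, -1.0912e+02, -1.1000e-01]), np.float64(0.91)), [271.0, 219.0], np.int64(377))]
rect (array([ 4.9635e+02, -1.1037e+02, -1.3000e-01]), np.float64(0.83))
side plate [((array([ 4.9510e+02, -1.1268e+02, -1.4000e-01]), np.float64(0.72)), [287.6, 185.2], np.int64(200))]
side pile [((array([ 4.9314e+02, -1.1904e+02,  6.0000e-02]), np.float64(0.6)), [287.6, 185.2], np.int64(200))]
rect (array([ 5.0923e+02, -1.1972e+02, -7.0000e-02]), np.float64(0.73))
```

View pics/both11.png

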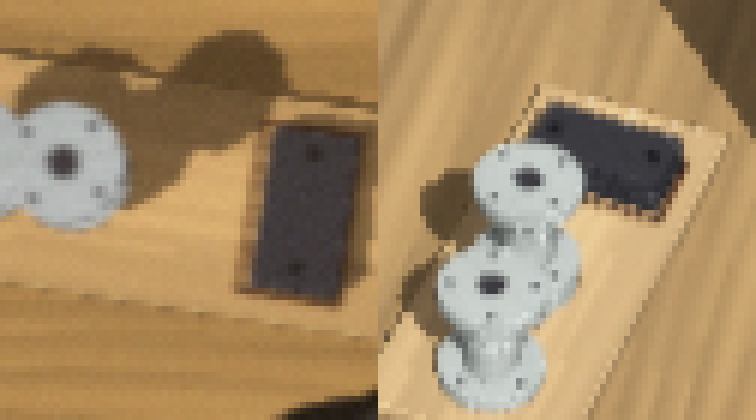

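The final picture shows both columns upright and interleaved. The plates lie as one pile centred in the painted rectangle (top fit 497,-111 against outline 496,-110), and the arm is clear.

```bash
python3 -c "
from plant import bot
print(bot.close_job())"
```

```text
the job is handed in; nothing more can be done
None
```

I handed the job in at about 76 s: the five hubs stand in two alternating, interleaved columns on the marks and both plates are in one pile on the rectangle, each within about 2–3 mm in the last top-camera fits. No verdict came back.

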